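# Clear the jig and swing the steel blank home

### The job

On the aluminium jig, take the two turned parts standing between the steel bar and its stop and stand both upright in the grey tray. Then gently swing the bar about its pin, pushing its free end in under the guard until it lies fully against the stop, and leave it there. Do not slam the bar or let it touch the two parts, and leave everything else on the bench as it is.

Things in the scene. Friction and masses are not known exactly. Their poses are not given: they have to be found in the camera images.
- jig: Fixed aluminium jig plate, anywhere before the robot, turned about the vertical. Origin on the pivot pin's axis at bench height; z up; x along the bar's home line, y towards the side the bar comes from. Plate: x -50..285, y -90..150, top at z 12 mm. Pin cap: radius 14, top z 56. Locating block x -40..-10, y -80..-30, top z 34. Two guard posts (20 mm square) at x 75 and 245, y -72.
- stop (a point): Contact face of the dark steel stop block on the jig (block x 180..210, y -45..-15, top z 46 mm in the jig's frame). The point is the centre of the face that the home bar's -y side touches; axes as the jig's.
- rail (a point): Middle of the lower front edge of the guard's aluminium front rail, axes as the jig's. Rail in the jig's frame: x 60..260, y 18..30, z 88..114 mm; behind it a clear plate y -82..22, z 100..106. The home bar's pushed side lies at jig y 15, 15 mm inside this edge: a vertical tool cannot push it home; one leaning about 30 to 45 deg, tips ahead towards -y, passes below the rail.
- pivot (a joint): Angle of the bar about the pin (rad): 0 is home against the stop, along jig x; positive is swung away, counter-clockwise from above, limit 1.5. Starts between 1.2 and 1.42. Stays where it is left: pin friction is about 0.8 N m (4 N at the free end), light damping.
- bar: The flat steel bar, 30 mm wide, 24 mm thick, from z 20 to z 44 mm above the bench, ending in a round end 230 mm from the pin's axis. It cannot leave the pin. Origin on the pin's axis at bench height; x outward along the bar, y across it towards the side to be pushed, away from the stop.
- bar_end (a point): Point in the bar near its free end: 215 mm from the pin's axis, on the centre line at mid thickness (z 32 mm); axes as the bar's.
- piston: Loose plain steel cylinder, diameter 40, height 60 mm, about 0.45 kg, with a ring groove near its top; stands on the jig plate in the bar's way. Origin at the centre of its underside, z up.
- coupling: Loose stepped brass fitting, 66 mm tall, about 0.22 kg: diameter 36 up to 20 mm, then narrowing to diameter 28 from 24 mm to the top; stands on the jig plate in the bar's way. Origin at the centre of its underside, z up. Which of the two stands nearer the pin varies.
- tray: Fixed shallow open grey tray, 160 (x) by 140 (y) by 24 mm high, walls 4 mm, floor 4 mm thick. Origin at the centre of its underside, z up.
- plug: Bystander: smaller stepped brass fitting, 27 mm diameter, 50 mm tall, standing on the jig plate's outer corner, beyond the reach of the bar. Origin at the centre of its underside.
- spare: Bystander: a second steel cylinder like the piston (diameter 40, 60 mm tall) standing on the bench itself. Origin at the centre of its underside.
- oiler: Bystander: white plastic oil bottle, diameter 44, 110 mm tall, standing on the bench. Origin at the centre of its underside.
- mallet: Bystander: hammer lying on the bench. Origin underneath, near its middle.
- ratchet: Bystander: steel wrench lying on the bench. Origin underneath, near its middle.
- driver: Bystander: screwdriver lying on the bench. Origin underneath, near its middle.
- collar: Bystander: flat steel ring, outer diameter 48, 18 mm tall, lying on the bench. Origin at the centre of its underside.
Mind the look-alikes: they are no part of the job. What is shaped like the piston but purple is not meant.

How it is judged:
By the outcome, as a careful person would: the job done as asked, in the order asked, and still so for the second after the job is handed in, with the robot touching nothing.
It also fails if it takes over 72 s, if anything falls off the work surface, if the arm or the gripper's body presses on something with over 40 N, if the wrist force passes 120 N, or if a joint passes its speed limit or range.

### The arm

A 6-joint arm with a two-finger parallel gripper is mounted at the origin on the work surface. World frame = base frame: x ahead of the robot, y to its left, z up, the work surface at z = 0. Lengths are in m, angles in rad, forces in N, time in s.
With the tool pointing down it reaches from about 0.35 to 0.775 m from the base axis. Payload 5.5 kg.
Tool frame: the origin (TCP) lies midway between the tips of the shut fingers; the grasp point (between the pads) lies 19 mm behind it; z points along the fingers, y is the direction in which the jaws open and shut (so a half turn about z gives the same grasp; the last joint's range is limited). The gripper opens to 85 mm and grips with 20 to 120 N. Pads are 22 mm wide; open, the fingers measure 114 mm over their backs; the gripper's body (76 mm by 85 mm) begins 54 mm behind the grasp point. The pads swing forward as they close: fully open they stand 13 mm farther back than shut.
Start: joints at [1.11, 0.313, 0.046, 1.304, 0, 1.431], TCP at [0.181, 0.546, 0.2] pointing down, gripper open.
Joint ranges: [-2.76, 2.76], [-0.86, 1.69], [-1.03, 1.26], [-2.2, 2.34], [-1.47, 1.5], [-3.14, 3.14]. Speed limits (rad/s): [2.57, 2.57, 3.14, 3.14, 3.14, 3.14].

### API

Orientations are given as a unit quaternion [w, x, y, z].
In Python, from station import get_obs, capture, get_calibration, hand_in gives the robot as it stands. The module is installed in compiled form; this text tells all that it offers.
- The arm moves only by the shell command python3 -m pendant 'ROWS' [FORCE]. ROWS is text: rows parted by semicolons, each of 7 numbers parted by spaces: the shift along the tool's x, y, z in cm, then the turn, a rotation vector about the tool's x, y, z in units of 5 degrees (1.0 is 5 degrees), then the closure, from 0 (fully open) to 1 (shut). In form: dx dy dz rx ry rz grip; .... A call has 1 to 5 rows; each row shifts and turns the commanded pose from where the row before left it, along the tool's axes as they then stand; what a row does not reach is not made up. A row lasts 1/12 s, in which the tool goes at most 41.7 mm and 7.16 degrees, less where a joint would pass 70% of its speed; a pose out of reach is approached as far as the arm can. A call is refused whole if a number of a shift passes 4.17 or a number of a turn 1, either way. A call with a gripper value outside its range is refused whole. The fingers move at their own pace and stop on an object; FORCE is the grip in N (left out, the last holds). Time passes only in rows, so rows that do not move let the fingers close. It gives the time, the measured TCP pose, the force and the opening at its end, in the units of the state.
- get_obs(): the state, without advancing time (a new reading comes with each control period).
- capture(name): name is "side" or "top"; returns (picture, depth): 480x640x3 uint8, red, green, blue; 480x640 float32, m along the optical axis (not along the pixel's ray), 0 where there is no reading.
- get_calibration(name): a dict with "fx", "fy", "cx", "cy" (pixels), "rvec" (rotation vector, rad) and "tvec" (3), from world to camera coordinates, as OpenCV has them. Camera axes: x right, y down, z forward; pixel columns grow to the right and rows downward; lengths in m; the calibration is good to about 2 mm. A picture is of the moment at which its call begins. get_calibration takes no time and is no camera call.
- hand_in(): hands the job in, once; it reports no verdict.
The state is a dict: "time": time; "qpos": joint angles; "joint_vel": joint speeds; "tau": joint torques, N m; "position": TCP position; "ee_rot": TCP orientation; "wrist_force": force on the tool from outside, world axes, zero at the start; "ft_torque": the same for the moment, N m; "finger_gap": finger opening in m.
Only numpy, scipy, OpenCV 4.12 (cv2) and the standard library are available. Lean on these libraries where they do the work, as an engineer would, in place of code of your own. Each camera call takes 0.05 s, during which the arm holds its last target.

## Working session

There is one attempt and no reset: what is moved stays moved. The work goes in short steps, Python scripts to look and compute and a shell command to move; the robot and the scene stay as the last step left them, time stands still between calls to the robot, and variables do not carry over. Pictures are saved under pics/ and viewed, and the job is handed in when it is done.

```bash
mkdir -p pics; ls; cat > h.py <<'E'
import numpy as np,cv2,json
from station import get_obs,capture,get_calibration
def cal(n):
    c=get_calibration(n);K=np.array([[c['fx'],0,c['cx']],[0,c['fy'],c['cy']],[0,0,1]],float)
    R=cv2.Rodrigues(np.array(c['rvec'],float))[0];return K,R,np.array(c['tvec'],float).ravel()
def snap(n,tag):
    p,d=capture(n);cv2.imwrite(f'pics/{tag}.png',cv2.cvtColor(p,cv2.COLOR_RGB2BGR));np.save(f'{tag}.npy',d);return p,d
def w(n,u,v,d):
    K,R,t=cal(n);z=d[int(v),int(u)];return R.T@(np.array([(u-K[0,2])/K[0,0]*z,(v-K[1,2])/K[1,1]*z,z])-t)
def atz(n,u,v,z):
    K,R,t=cal(n);r=R.T@np.linalg.inv(K)@np.array([u,v,1.]);o=-R.T@t;return o+r*(z-o[2])/r[2]
def px(n,P):
    K,R,t=cal(n);q=K@(R@np.asarray(P,float)+t);return q[:2]/q[2]
E
python3 - <<'E'
from h import *
for n in('top','side'):
    snap(n,n+'0');K,R,t=cal(n);print(n,K[0,0],-R.T@t,R[2])
print(get_obs())
E
```

```text
pics
top 530.1754905288249 [ 0.34086446 -0.03801354  1.2360489 ] [ 0.15337125  0.02512299 -0.98784923]
side 456.86953181987394 [0.27936974 0.83256553 0.58770236] [ 0.23574744 -0.84416268 -0.48146912]
{'time': 0.1, 'qpos': array([ 1.11042861e+00,  3.13917119e-01,  4.50651247e-02,  1.30359559e+00,
       -2.06212961e-05,  1.43120950e+00]), 'joint_vel': array([ 0.00118473, -0.00185207,  0.00305627,  0.00029793, -0.00038621,
       -0.00057599]), 'tau': array([ 3.89879904e-03, -4.81724596e+01,  2.99244350e+01,  1.27308423e-02,
       -1.34808629e-04, -1.59985143e-05]), 'position': array([0.181078  , 0.54519744, 0.19959151]), 'ee_rot': array([-2.34121684e-04,  1.59703587e-01,  9.87164668e-01, -7.91805072e-04]), 'wrist_force': array([-0.16540707, -0.23734896, -0.30704591]), 'ft_torque': array([-0.03495385,  0.01758464,  0.01530941]), 'finger_gap': 0.08525703369496772}
```

View pics/top0.png

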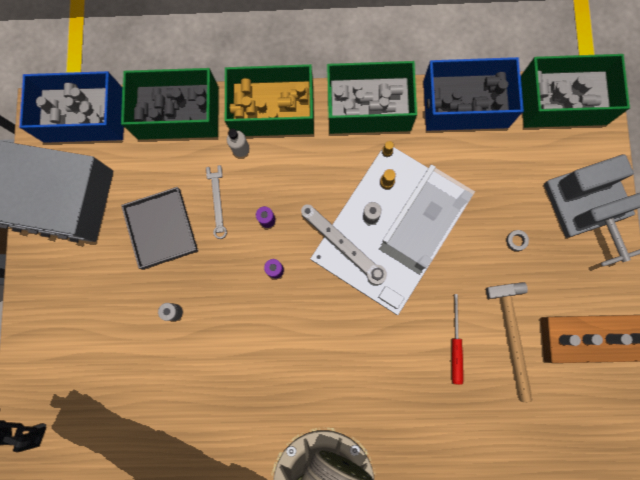

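View pics/side0.png

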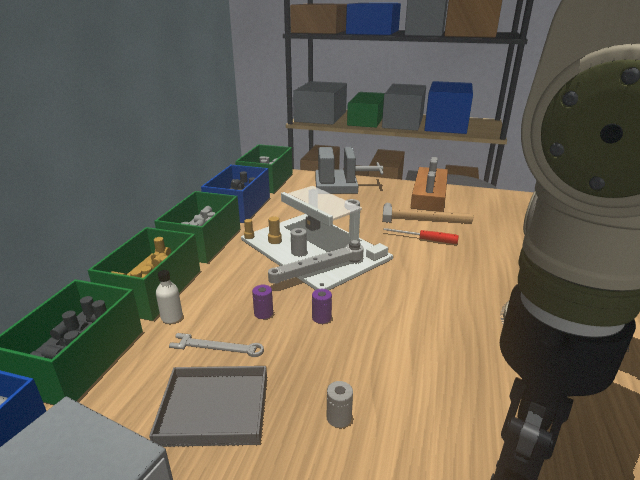

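```bash
python3 - <<'E'
import cv2
i=cv2.imread('pics/top0.png');cv2.imwrite('pics/c1.png',cv2.resize(i[130:325,290:490],None,fx=3,fy=3,interpolation=cv2.INTER_CUBIC))
cv2.imwrite('pics/c2.png',cv2.resize(i[180:330,115:290],None,fx=4,fy=4,interpolation=cv2.INTER_CUBIC))
s=cv2.imread('pics/side0.png');cv2.imwrite('pics/c3.png',cv2.resize(s[180:300,230:400],None,fx=4.5,fy=4.5,interpolation=cv2.INTER_CUBIC))
E
```

```text
(no output)
```

View pics/c1.png

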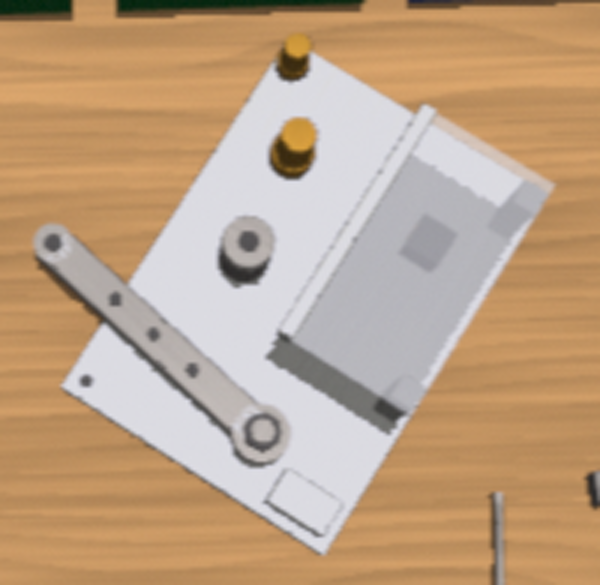

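View pics/c2.png

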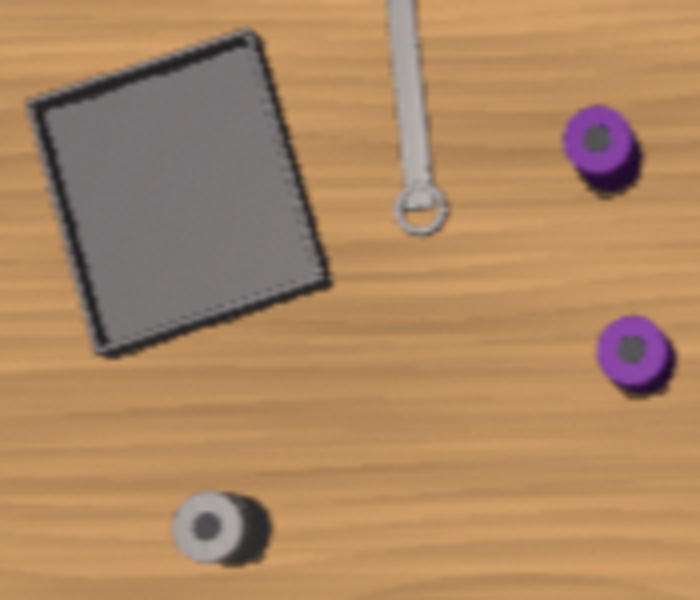

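View pics/c3.png

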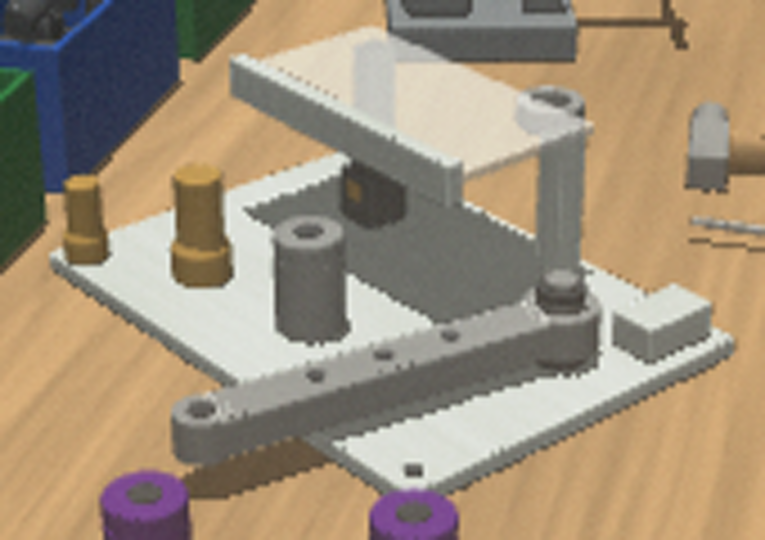

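```bash
python3 - <<'E'
from h import *
c=lambda a,b:(290+a/3,130+b/3)
T=lambda a,b,z:atz('top',*c(a,b),z)[:2]
pin=T(263,431,.056);pi=T(247,241,.072);co=T(298,134,.078);pl=T(297,46,.062);he=T(52,242,.044)
A=T(62,387,.012);B=T(325,553,.012)
xa=None
d=(A-B);print('width',np.linalg.norm(d));y=d/np.linalg.norm(d);x=np.array([y[1],-y[0]])
print('jig xdir ang deg',np.degrees(np.arctan2(x[1],x[0])))
ra=T(427,105,.114);rb=T(283,335,.114);e=ra-rb;print('rail ang',np.degrees(np.arctan2(e[1],e[0])),np.linalg.norm(e))
print('pin from corners',A+x*.05-y*.15)
for n,p in dict(pin=pin,piston=pi,coup=co,plug=pl,hole=he).items():
    q=p-pin;print(n,p.round(4),'jig',(q@x).round(4),(q@y).round(4))
q=he-pin;print('bar ang',np.arctan2(q@y,q@x),np.linalg.norm(q))
t=[atz('top',115+a/4,180+b/4,.024)[:2] for a,b in((38,103),(252,35),(328,283),(103,352))]
print('tray',np.round(t,4).tolist(),np.mean(t,0),[np.linalg.norm(t[i]-t[i-1]) for i in range(4)])
print([ (n,atz('top',*p,z)[:2].round(3)) for n,p,z in (('purple1',(265,215),.06),('purple2',(273,267),.06),('spare',(166.5,311.5),.06),('oil',(235,132),.11))])
d=np.load('top0.npy')
for u,v in((372,207),(389,175),(340,240),(330,250),(160,230)):print(u,v,w('top',u,v,d).round(4))
E
```

```text
width 0.23782779878960147
jig xdir ang deg -33.74319755875382
rail ang -33.69642951690004 0.1999044508932488
pin from corners [ 0.45348766 -0.13225412]
pin [ 0.4531 -0.1306] jig 0.0 0.0
piston [ 0.5939 -0.1227] jig 0.1128 0.0848
coup [ 0.6734 -0.1633] jig 0.2015 0.0952
plug [ 0.7476 -0.1671] jig 0.2653 0.1332
hole [0.6034 0.0244] jig 0.0389 0.2123
bar ang 1.3894333718954004 0.21584588676673971
tray [[0.6316, 0.4582], [0.6694, 0.3314], [0.5197, 0.2838], [0.4826, 0.4147]] [0.57580512 0.37201808] [np.float64(0.15529647714543446), np.float64(0.13225193807553345), np.float64(0.15706442815716773), np.float64(0.13601528110471062)]
[('purple1', array([0.592, 0.12 ])), ('purple2', array([0.473, 0.103])), ('spare', array([0.38, 0.34])), ('oil', array([0.773, 0.18 ]))]
372 207 [ 0.6015 -0.1222  0.0724]
389 175 [ 0.672  -0.1623  0.0802]
340 240 [ 0.5332 -0.0489  0.0431]
330 250 [ 0.5153 -0.0252  0.0115]
160 230 [0.5741 0.3774 0.0078]
```

Candidates for the piston in the top view:
- Steel cylinder on the jig at (372,210).
- Steel spare on the bench at (167,312).
- Purple cylinders at (265,215) and (273,267).

Candidates for the coupling:
- Larger brass fitting on the jig at (389,175).
- Plug on the corner at (389,145).

I choose (372,210) and (389,175). The crops agree: both stand on the plate in the bar's sweep, and their heights come out right. I'll first turn the jaws to the jig's x, checking the wrist direction on a few rows.

```bash
cat >> h.py <<'E'
from scipy.spatial.transform import Rotation as Ro
PIN=np.array([.4532,-.131]);TH=np.radians(-33.72)
XJ=np.array([np.cos(TH),np.sin(TH)]);YJ=np.array([-np.sin(TH),np.cos(TH)])
def j2w(x,y):return PIN+XJ*x+YJ*y
def rot():
    q=get_obs()['ee_rot'];return Ro.from_quat([q[1],q[2],q[3],q[0]])
def go(P=None):
    o=get_obs();M=rot().as_matrix();p=o['position'];q=p[:2]-PIN
    print('t',round(o['time'],2),'p',p.round(4),'jig',(q@XJ).round(4),(q@YJ).round(4),'yawy',np.degrees(np.arctan2(M[1,1],M[0,1])).round(2),'z',M[:,2].round(3),'q',o['qpos'].round(2),'F',o['wrist_force'].round(1),'gap',round(o['finger_gap'],4))
    if P is not None:print('tool delta cm',(M.T@(np.array(P)-p)*100).round(2))
E
python3 -m pendant '0 0 0 0 0 1 0.2;0 0 0 0 0 1 0.2;0 0 0 0 0 1 0.2;0 0 0 0 0 1 0.2;0 0 0 0 0 1 0.2' 60
python3 -c "
from h import *;go()"
```

```text
time: 0.52
position: [0.1812, 0.5454, 0.1998]
ee_rot: [-0.0, 0.372, 0.928, -0.001]
wrist_force: [-0.6, -0.1, 0.2]
finger_gap: 0.0681
t 0.52 p [0.1812 0.5454 0.1998] jig -0.6017 0.4116 yawy 46.37 z [-0.    -0.001 -1.   ] q [ 1.11  0.31  0.05  1.3  -0.    1.87] F [-0.6 -0.1  0.2] gap 0.0681
```

```bash
R='x'; 
python3 -m pendant '0 0 0 0 0 1 0.2;0 0 0 0 0 1 0.2;0 0 0 0 0 1 0.2;0 0 0 0 0 1 0.2;0 0 0 0 0 1 0.2' >/dev/null
python3 -m pendant '0 0 0 0 0 1 0.2;0 0 0 0 0 1 0.2;0 0 0 0 0 1 0.2;0 0 0 0 0 1 0.2;0 0 0 0 0 1 0.2' >/dev/null
python3 -m pendant '0 0 0 0 0 1 0.2;0 0 0 0 0 1 0.2;0 0 0 0 0 1 0.2;0 0 0 0 0 1 0.2;0 0 0 0 0 1 0.2' >/dev/null
python3 -c "
from h import *;go([*j2w(.1128,.0848),.2]);go([*j2w(.1128,.0848),.035])"
```

```text
t 1.77 p [0.1882 0.5416 0.1999] jig -0.5938 0.4123 yawy -27.47 z [-0.008  0.003 -1.   ] q [1.09 0.31 0.04 1.3  0.01 3.14] F [-0.4  0.1 -0. ] gap 0.068
tool delta cm [-40.25  66.67  -0.52]
t 1.77 p [0.1882 0.5416 0.1999] jig -0.5938 0.4123 yawy -27.47 z [-0.008  0.003 -1.   ] q [1.09 0.31 0.04 1.3  0.01 3.14] F [-0.4  0.1 -0. ] gap 0.068
tool delta cm [-40.24  66.81  15.98]
```

```bash

python3 -m pendant '-2.1 3.5 0 0 0 0 0.2;-2.1 3.5 0 0 0 0 0.2;-2.1 3.5 0 0 0 0 0.2;-2.1 3.5 0 0 0 0 0.2;-2.1 3.5 0 0 0 0 0.2' >/dev/null
python3 -m pendant '-2.1 3.5 0 0 0 0 0.2;-2.1 3.5 0 0 0 0 0.2;-2.1 3.5 0 0 0 0 0.2;-2.1 3.5 0 0 0 0 0.2;-2.1 3.5 0 0 0 0 0.2' >/dev/null
python3 -c "
from h import *;go([*j2w(.1128,.0848),.2])"
```

```text
t 2.6 p [0.4033 0.1916 0.1976] jig -0.2206 0.2406 yawy -27.5 z [-0.007  0.004 -1.   ] q [ 0.26  0.07 -0.26  1.24  0.01  2.31] F [1.2 0.9 0.1] gap 0.0684
tool delta cm [-19.1   31.45  -0.48]
```

```bash

python3 -m pendant '-2.2 3.5 0 0 0 0 0.2;-2.2 3.5 0 0 0 0 0.2;-2.2 3.5 0 0 0 0 0.2;-2.2 3.5 0 0 0 0 0.2;-2.2 3.5 0 0 0 0 0.2' >/dev/null
python3 -m pendant '-2 3 0 0 0 0 0.2;-2 3 0 0 0 0 0.2;-2 2.5 0 0 0 0 0.2;0 0 0 0 0 0.6 0.2;0 0 0 0 0 0.6 0.2' >/dev/null
python3 -c "
from h import *;go([*j2w(.1128,.0848),.2]);go([*j2w(.1128,.0848),.035]);print(rot().as_matrix().round(3))"
```

```text
t 3.43 p [ 0.5553 -0.0795  0.1946] jig 0.0564 0.0995 yawy -33.85 z [-0.008  0.004 -1.   ] q [-0.29  0.3   0.01  1.29  0.    1.88] F [-0.6  0.9  0.7] gap 0.0684
tool delta cm [-1.46  5.64 -0.59]
t 3.43 p [ 0.5553 -0.0795  0.1946] jig 0.0564 0.0995 yawy -33.85 z [-0.008  0.004 -1.   ] q [-0.29  0.3   0.01  1.29  0.    1.88] F [-0.6  0.9  0.7] gap 0.0684
tool delta cm [-1.44  5.79 15.91]
[[ 0.557  0.83  -0.008]
 [ 0.831 -0.557  0.004]
 [-0.001 -0.009 -1.   ]]
```

```bash

python3 -m pendant '-0.5 1.9 0 -0.1 0 0 0.2;-0.5 1.9 0 0 0 0 0.2;-0.5 1.8 0 0 0 0 0.2;0 0 1 0 0 0 0.2;0 0 1.5 0 0 0 0.2' >/dev/null
python3 -c "
from h import *;snap('top','t1');snap('side','s1');go([*j2w(.1128,.0848),.035])
i=cv2.imread('pics/s1.png');cv2.imwrite('pics/s1c.png',cv2.resize(i[130:300,200:430],None,fx=3.4,fy=3.4))"
```

```text
t 3.95 p [ 0.5914 -0.1201  0.1674] jig 0.1089 0.0858 yawy -33.52 z [-0.005  0.001 -1.   ] q [-0.33  0.38  0.07  1.26 -0.    1.82] F [-1.1  0.1 -0.2] gap 0.0685
tool delta cm [-0.07  0.45 13.24]
```

View pics/s1c.png

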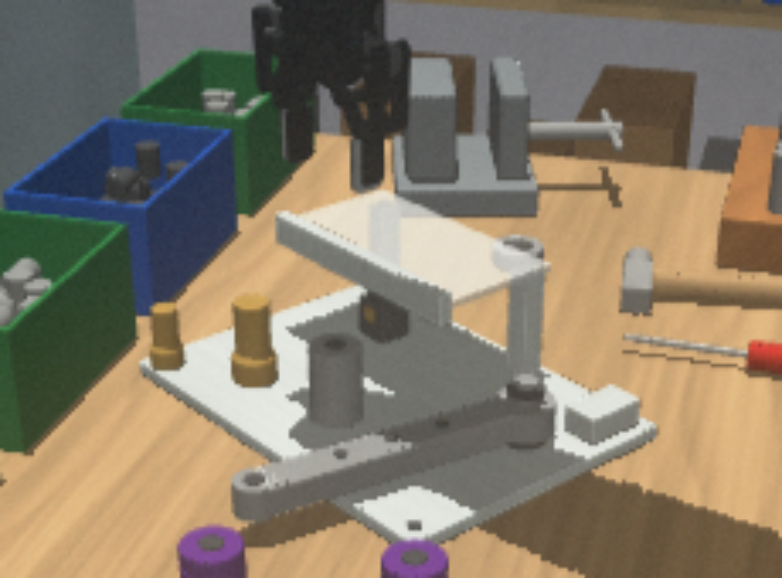

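The gripper stands over the steel cylinder (crop 335,380) with both fingers clear of the rail. Descending.

```bash

python3 -m pendant '0 0.4 2 0 0 0 0.2;0 0 3 0 0 0 0.2;0 0 3 0 0 0 0.2;0 0 1 0 0 0 0.2;0 0 0 0 0 0 0.2' >/dev/null
python3 -c "
from h import *;go([*j2w(.1128,.0848),.036])"
```

```text
t 4.37 p [ 0.594  -0.1218  0.0778] jig 0.112 0.0858 yawy -33.49 z [-0.006  0.001 -1.   ] q [-0.33  0.44 -0.08  1.06 -0.    1.82] F [0.5 0.2 0.1] gap 0.0685
tool delta cm [-0.09  0.1   4.18]
```

```bash

python3 -m pendant '-0.1 0.1 1.5 0 0 0 0.2;0 0 1.5 0 0 0 0.2;0 0 1.1 0 0 0 0.2;0 0 0 0 0 0 0.2;0 0 0 0 0 0 0.5' 60
python3 -m pendant '0 0 0 0 0 0 0.8;0 0 0 0 0 0 1;0 0 0 0 0 0 1;0 0 0 0 0 0 1;0 0 0 0 0 0 1' 60
python3 -c "
from h import *;go()"
```

```text
time: 4.78
position: [0.5973, -0.1245, 0.0405]
ee_rot: [0.001, 0.881, 0.473, -0.0]
wrist_force: [-0.2, 0.5, -0.2]
finger_gap: 0.0576
time: 5.2
position: [0.5971, -0.123, 0.0451]
ee_rot: [0.0, 0.881, 0.474, 0.001]
wrist_force: [-8.9, 5.9, 29.2]
finger_gap: -0.0
t 5.2 p [ 0.5971 -0.123   0.0451] jig 0.1152 0.0865 yawy -33.44 z [ 0.003  0.    -1.   ] q [-0.34  0.46 -0.12  0.98  0.    1.82] F [-8.9  5.9 29.2] gap -0.0
```

```bash

python3 -c "
from h import *;snap('top','t2');snap('side','s2');go()
i=cv2.imread('pics/s2.png');cv2.imwrite('pics/s2c.png',cv2.resize(i[130:300,200:430],None,fx=3.4,fy=3.4))
i=cv2.imread('pics/t2.png');cv2.imwrite('pics/t2c.png',cv2.resize(i[130:325,290:490],None,fx=3,fy=3))"
```

```text
t 5.3 p [ 0.5985 -0.1238  0.0456] jig 0.1169 0.0866 yawy -33.45 z [ 0.006 -0.001 -1.   ] q [-0.34  0.46 -0.12  0.98  0.    1.82] F [-7.9  5.3 27.4] gap -0.0002
```

View pics/s2c.png

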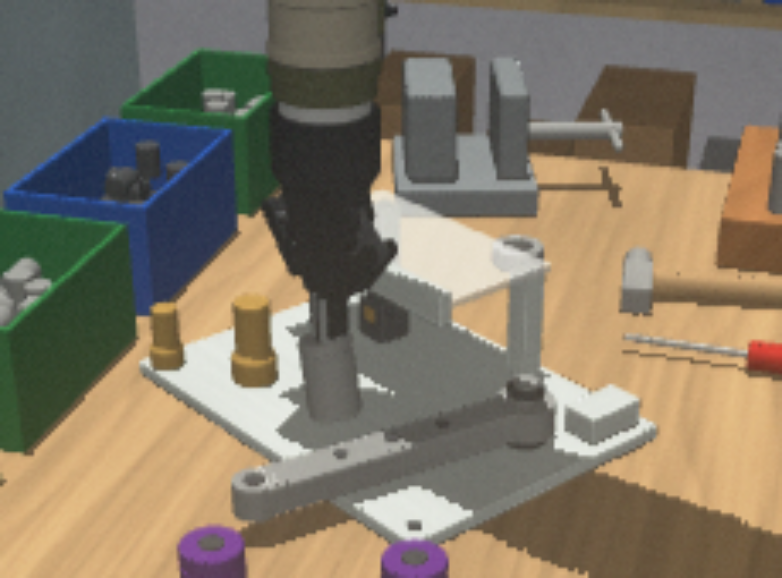

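View pics/t2c.png

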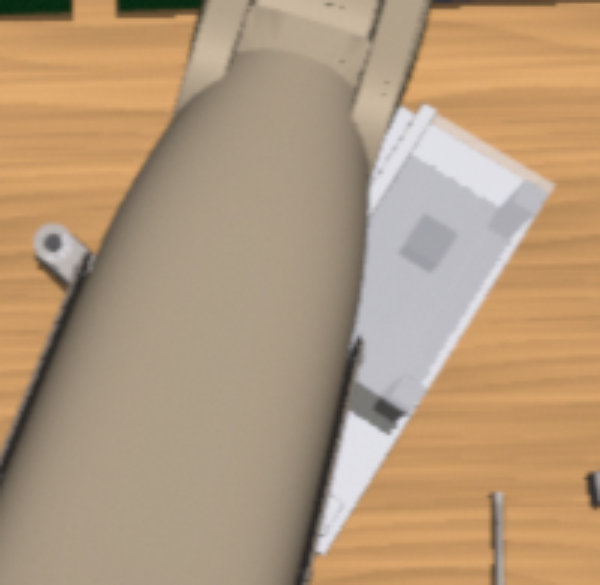

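```bash

python3 -c "
from h import *
f=lambda P:((P[:2]-PIN)@XJ,(P[:2]-PIN)@YJ)
P=atz('side',200+335/3.4,130+345/3.4,.072);print(P,f(P))
P=atz('side',200+252/3.4,130+305/3.4,.078);print(P,f(P))
P=atz('side',200+255/3.4,130+481/3.4,.044);print(P,f(P))
P=atz('side',200+525/3.4,130+381/3.4,.056);print(P,f(P))
print(px('side',[.5985,-.1238,.0456]),px('top',[.5985,-.1238,.0456]))
d=np.load('s1.npy');
for u,v in((298,243),(298,250),(274,225)):P=w('side',u,v,d);print(P,f(P))
d=np.load('s2.npy');
for u,v in((296,234),(297,250),(298,240),(292,222),(300,225)):P=w('side',u,v,d);print(u,v,P,f(P))
"
python3 -c "
import cv2
i=cv2.imread('pics/s2.png');cv2.imwrite('pics/s2d.png',cv2.resize(i[190:270,260:360],None,fx=7,fy=7,interpolation=cv2.INTER_CUBIC))
i=cv2.imread('pics/s1.png');cv2.imwrite('pics/s1d.png',cv2.resize(i[140:270,240:350],None,fx=4.6,fy=4.6,interpolation=cv2.INTER_CUBIC))"
```

```text
[ 0.59132872 -0.11965835  0.072     ] (np.float64(0.1085938503340754), np.float64(0.08611359562315886))
[ 0.66777968 -0.15434726  0.078     ] (np.float64(0.1914397511927072), np.float64(0.09970132195704111))
[0.5998478  0.02809881 0.044     ] (np.float64(0.03365454383712657), np.float64(0.21374138446164317))
[ 0.45312857 -0.13244934  0.056     ] (np.float64(0.0007451679123811829), np.float64(-0.0012451518562400727))
[296.48767731 239.76462889] [371.98491879 210.83544491]
[ 0.58885933 -0.1060903   0.04713085] (np.float64(0.09900781364058055), np.float64(0.09602811642456804))
[ 0.58819953 -0.10291916  0.02913647] (np.float64(0.09669861431616883), np.float64(0.09829946720939868))
[ 0.66906179 -0.15498192  0.06239274] (np.float64(0.1928584918033475), np.float64(0.09988517855146611))
296 234 [ 0.59482165 -0.11002572  0.06931736] (np.float64(0.10615172432014933), np.float64(0.09606468616718161))
297 250 [ 0.59157326 -0.10522205  0.02735934] (np.float64(0.10078316435418787), np.float64(0.09825688955020807))
298 240 [ 0.59135321 -0.11415536  0.05097859] (np.float64(0.10555932859715692), np.float64(0.0907043580221431))
292 222 [ 0.60671925 -0.11700465  0.09715418] (np.float64(0.11992192403629552), np.float64(0.0968646551839085))
300 225 [ 0.58645298 -0.11729689  0.09157909] (np.float64(0.10322747747206154), np.float64(0.08537106870947749))
```

View pics/s2d.png

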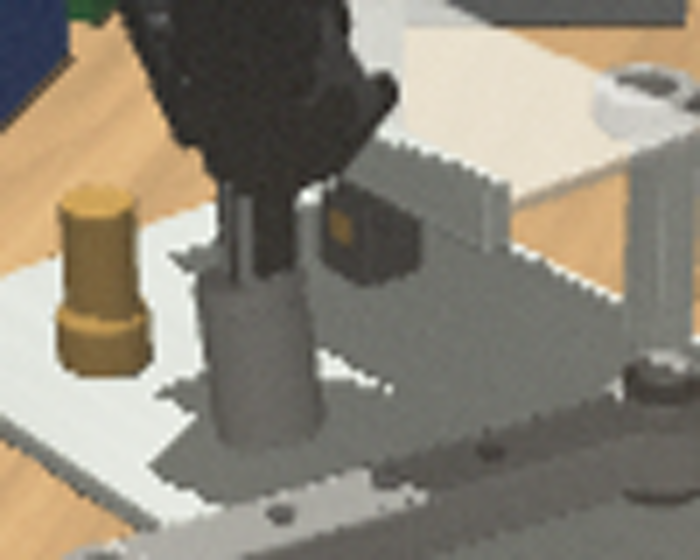

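View pics/s1d.png

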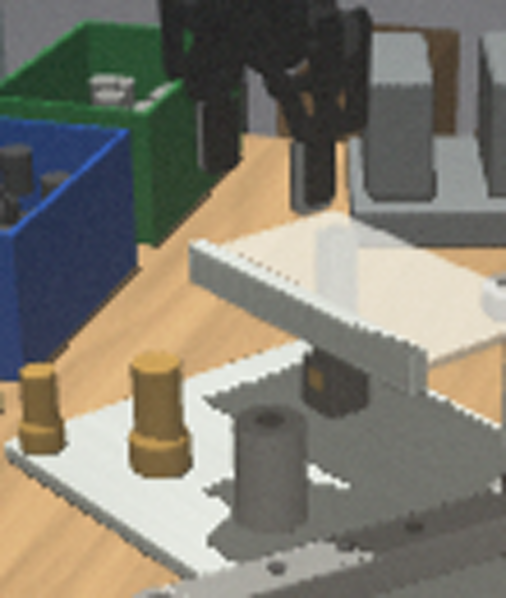

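```bash

python3 -c "
from h import *
f=lambda P:(P.round(4),((P[:2]-PIN)@XJ).round(4),((P[:2]-PIN)@YJ).round(4))
d=np.load('s1.npy')
for u,v in((308,184),(308,180),(309,175),(287,174),(287,170),(287,165)):print(u,v,*f(w('side',u,v,d)))
d=np.load('s2.npy')
for u,v in((294,230),(294,226),(294,222),(294,218),(300,228),(300,222),(293,231),(293,232),(293,234),(295,232),(297,232),(300,232),(295,240),(295,245)):print(u,v,*f(w('side',u,v,d)))
go()
print(px('side',[.5914,-.1201,.1674]))
"
```

```text
308 184 [ 0.5566 -0.0888  0.2118] 0.0626 0.0925
308 180 [ 0.5566 -0.0888  0.2213] 0.0626 0.0925
309 175 [ 0.5548 -0.0909  0.2325] 0.0622 0.0898
287 174 [ 0.6229 -0.1373  0.2117] 0.1446 0.089
287 170 [ 0.6213 -0.1336  0.2231] 0.1412 0.0911
287 165 [ 0.622  -0.1368  0.2342] 0.1436 0.0889
294 230 [ 0.6001 -0.111   0.0791] 0.111 0.0982
294 226 [ 0.5991 -0.1089  0.0912] 0.1091 0.0994
294 222 [ 0.5997 -0.1114  0.1007] 0.111 0.0976
294 218 [ 0.5996 -0.1118  0.1113] 0.1111 0.0972
300 228 [ 0.5865 -0.1171  0.0835] 0.1032 0.0856
300 222 [ 0.5855 -0.1148  0.101 ] 0.1011 0.0869
293 231 [ 0.6032 -0.1124  0.0752] 0.1145 0.0987
293 232 [ 0.6027 -0.1107  0.0734] 0.113 0.0999
293 234 [ 0.6008 -0.1047  0.0711] 0.1082 0.1038
295 232 [ 0.5969 -0.1088  0.0752] 0.1071 0.0982
297 232 [ 0.5927 -0.1118  0.0742] 0.1054 0.0934
300 232 [ 0.5865 -0.1165  0.0728] 0.1028 0.0861
295 240 [ 0.5972 -0.1083  0.0532] 0.1072 0.0988
295 245 [ 0.5977 -0.1089  0.0387] 0.1079 0.0986
t 5.3 p [ 0.5985 -0.1238  0.0456] jig 0.1169 0.0866 yawy -33.45 z [ 0.006 -0.001 -1.   ] q [-0.34  0.46 -0.12  0.98  0.    1.82] F [-7.9  5.3 27.4] gap -0.0002
[297.83088204 195.49922511]
```

The fingers closed above the piston. In the depth images the tips are about 3 cm higher than the reported TCP, at z ≈0.073 against 0.045. I'll back off, open, and measure that offset.

```bash

python3 -m pendant '0 0 -1 0 0 0 1;0 0 -2 0 0 0 1;0 0 -2 0 0 0 0.9;0 0 -1 0 0 0 0.2;0 0 0 0 0 0 0.2'
python3 -m pendant '0 0 0 0 0 0 0.2;0 0 0 0 0 0 0.2' 
python3 -c "
from h import *
snap('side','s3');go()
i=cv2.imread('pics/s3.png');cv2.imwrite('pics/s3c.png',cv2.resize(i[150:280,240:370],None,fx=4.6,fy=4.6,interpolation=cv2.INTER_CUBIC))"
```

```text
time: 5.72
position: [0.5994, -0.1253, 0.1031]
ee_rot: [0.003, 0.881, 0.473, 0.002]
wrist_force: [0.3, 0.6, -0.2]
finger_gap: 0.0322
time: 5.88
position: [0.5966, -0.1244, 0.0987]
ee_rot: [0.0, 0.881, 0.473, -0.001]
wrist_force: [0.4, 1.4, 0.3]
finger_gap: 0.0567
t 5.93 p [ 0.5963 -0.1242  0.0983] jig 0.1153 0.0851 yawy -33.51 z [-0.002 -0.001 -1.   ] q [-0.34  0.43 -0.04  1.1  -0.    1.82] F [-0.6  0.2 -0.9] gap 0.0639
```

View pics/s3c.png

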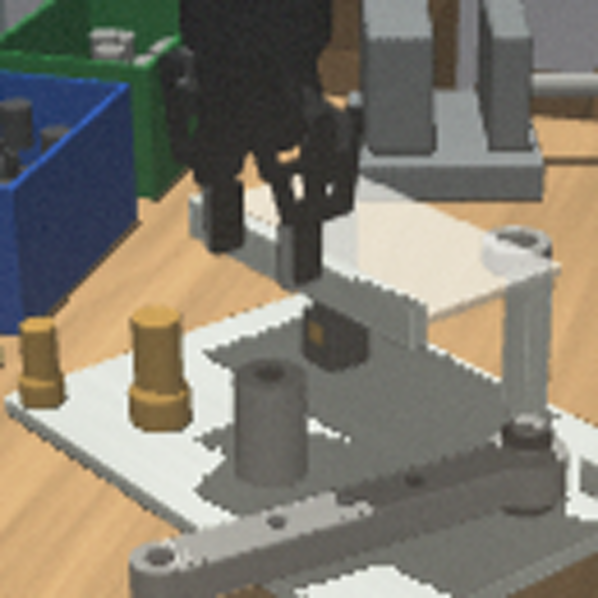

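```bash

cat >> h.py <<'E'
def cloud(n,d):
    K,R,t=cal(n);v,u=np.mgrid[0:480,0:640];z=d.astype(float)
    P=np.stack([(u-K[0,2])/K[0,0]*z,(v-K[1,2])/K[1,1]*z,z],-1)-t;P=P@R;P[d<=0]=9
    q=P[...,:2]-PIN;return np.dstack([q@XJ,q@YJ,P[...,2]])
E
python3 -c "
from h import *
c=cloud('side',np.load('s3.npy'))
for v in range(190,216,3):
  print(v,[tuple((c[v,u]*1000).astype(int).tolist()) for u in (285,288,291,302,305,308)])
m=(abs(c[...,0]-.11)<.03)&(abs(c[...,1]-.085)<.03)&(c[...,2]<.09)&(c[...,2]>.066)
vv,uu=np.nonzero(m);print('piston top',c[m].mean(0),np.median(c[m][:,2]),[np.ptp(uu),np.ptp(vv)],c[m].min(0),c[m].max(0))
"
```

```text
190 [(146, 95, 172), (143, 88, 171), (143, 79, 169), (80, 95, 192), (242, -44, 105), (55, 98, 201)]
193 [(145, 96, 165), (143, 88, 163), (145, 78, 160), (79, 96, 186), (74, 91, 186), (56, 97, 193)]
196 [(147, 95, 156), (144, 88, 155), (140, 82, 155), (77, 98, 179), (73, 92, 179), (57, 96, 185)]
199 [(142, 98, 151), (142, 90, 148), (145, 78, 144), (82, 94, 169), (72, 93, 172), (72, 84, 169)]
202 [(144, 97, 142), (142, 90, 140), (139, 83, 139), (79, 97, 163), (75, 91, 163), (73, 84, 162)]
205 [(391, -83, -1), (378, -85, 2), (212, 28, 91), (79, 97, 156), (73, 93, 157), (74, 83, 154)]
208 [(372, -69, -1), (364, -75, 0), (360, -83, 0), (78, 98, 149), (72, 93, 149), (71, 86, 148)]
211 [(353, -55, 0), (342, -58, 2), (343, -70, -1), (78, 97, 141), (76, 90, 139), (80, 78, 134)]
214 [(331, -38, 2), (331, -49, 0), (320, -52, 1), (301, -80, 0), (275, -70, 12), (142, 27, 89)]
piston top [0.10848842 0.08686538 0.07101608] 0.07129656542753698 [np.int64(15), np.int64(8)] [0.09015052 0.06643002 0.06615941] [0.13083294 0.10508289 0.07396785]
```

Piston still standing in place. Real fingertips are ≈30 mm behind the reported TCP along z, while laterally they agree to about 4 mm. I'll descend in two stages with a look between.

```bash

python3 -m pendant '0.1 -0.3 2 0 0 0 0.2;0 0 2 0 0 0 0.2;0 0 1.5 0 0 0 0.2;0 0 1 0 0 0 0.2;0 0 0 0 0 0 0.2'
python3 -c "
from h import *
snap('side','s4');go()
i=cv2.imread('pics/s4.png');cv2.imwrite('pics/s4c.png',cv2.resize(i[150:280,240:370],None,fx=4.6,fy=4.6,interpolation=cv2.INTER_CUBIC))
c=cloud('side',np.load('s4.npy'))
for v in range(212,240,3):
  print(v,[tuple((c[v,u]*1000).astype(int).tolist()) for u in (285,288,291,302,305,308)])
"
```

```text
time: 6.35
position: [0.5926, -0.1212, 0.0311]
ee_rot: [-0.002, 0.881, 0.473, -0.002]
wrist_force: [-1.0, 0.3, -0.5]
finger_gap: 0.0685
t 6.4 p [ 0.5936 -0.1216  0.0327] jig 0.1116 0.0858 yawy -33.51 z [-0.003  0.    -1.   ] q [-0.33  0.47 -0.14  0.96 -0.    1.82] F [0.  0.3 0.5] gap 0.0686
212 [(144, 98, 115), (149, 86, 110), (336, -64, 0), (77, 99, 139), (73, 93, 139), (75, 82, 135)]
215 [(149, 95, 105), (145, 89, 104), (145, 79, 101), (74, 101, 133), (70, 96, 133), (81, 77, 123)]
218 [(145, 98, 99), (144, 90, 97), (143, 81, 94), (79, 97, 122), (67, 98, 127), (195, -16, 45)]
221 [(146, 98, 90), (144, 90, 88), (143, 82, 86), (243, -32, 13), (66, 99, 120), (66, 90, 117)]
224 [(150, 96, 80), (142, 92, 81), (143, 82, 78), (231, -23, 11), (65, 100, 113), (62, 93, 112)]
227 [(149, 96, 72), (145, 90, 71), (142, 83, 70), (215, -10, 11), (68, 97, 103), (65, 91, 102)]
230 [(233, 35, 10), (228, 28, 10), (128, 94, 71), (108, 75, 72), (68, 97, 95), (64, 92, 95)]
233 [(215, 48, 12), (211, 41, 12), (114, 105, 71), (98, 83, 70), (67, 98, 88), (61, 94, 89)]
236 [(203, 58, 11), (198, 51, 11), (118, 102, 61), (93, 87, 65), (71, 95, 77), (64, 92, 79)]
239 [(191, 67, 10), (184, 62, 11), (117, 103, 53), (91, 89, 59), (93, 77, 54), (147, 24, 13)]
```

View pics/s4c.png

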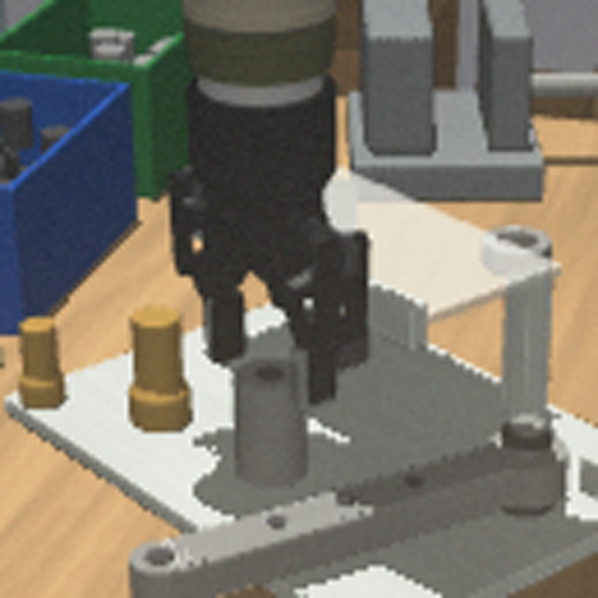

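Tips straddle the piston, at z≈0.069. Going 3.2 cm lower and gripping.

```bash

python3 -m pendant '0 0 1.2 0 0 0 0.2;0 0 1.2 0 0 0 0.2;0 0 0.8 0 0 0 0.2;0 0 0 0 0 0 0.2;0 0 0 0 0 0 0.6' 70
python3 -m pendant '0 0 0 0 0 0 1;0 0 0 0 0 0 1;0 0 0 0 0 0 1;0 0 0 0 0 0 1;0 0 0 0 0 0 1' 70
python3 -c "
from h import *
snap('side','s5');go()
i=cv2.imread('pics/s5.png');cv2.imwrite('pics/s5c.png',cv2.resize(i[150:280,240:370],None,fx=4.6,fy=4.6,interpolation=cv2.INTER_CUBIC))
"
```

```text
time: 6.82
position: [0.5952, -0.1221, 0.0029]
ee_rot: [0.001, 0.881, 0.473, -0.0]
wrist_force: [-0.2, -0.0, -0.2]
finger_gap: 0.0578
time: 7.23
position: [0.5961, -0.1224, 0.0039]
ee_rot: [0.001, 0.881, 0.473, 0.001]
wrist_force: [-0.9, 1.0, 6.7]
finger_gap: 0.0388
t 7.28 p [ 0.5961 -0.1224  0.004 ] jig 0.1141 0.0865 yawy -33.5 z [ 0.002 -0.002 -1.   ] q [-0.33  0.5  -0.18  0.89 -0.    1.82] F [-0.6  1.   6.1] gap 0.0384
```

View pics/s5c.png

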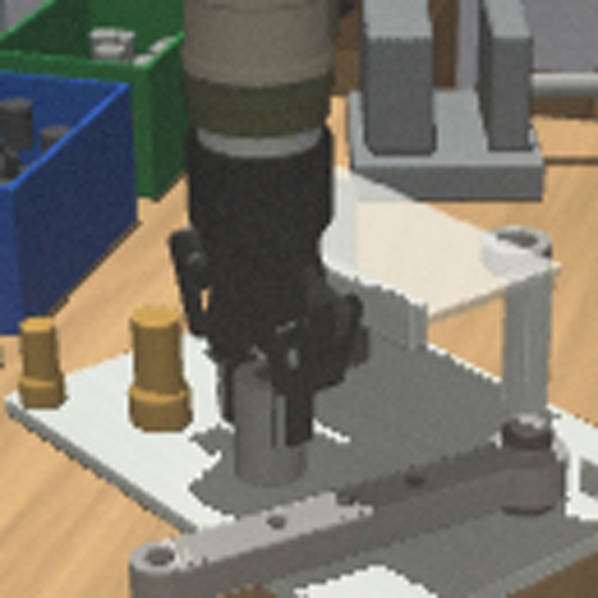

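```bash

python3 -m pendant '0 0 -1 0 0 0 1;0 0 -2 0 0 0 1;0 0 -3 0 0 0 1;0 0 -4 0 0 0 1;0 0 -4 0 0 0 1'
python3 -c "
from h import *
go([.612,.383,.145])
"
```

```text
time: 7.7
position: [0.5933, -0.1213, 0.1427]
ee_rot: [-0.001, 0.881, 0.473, -0.002]
wrist_force: [1.1, -0.7, -4.7]
finger_gap: 0.0386
t 7.7 p [ 0.5933 -0.1213  0.1427] jig 0.1111 0.0858 yawy -33.51 z [-0.004  0.    -1.   ] q [-0.33  0.4   0.02  1.2  -0.    1.82] F [ 1.1 -0.7 -4.7] gap 0.0386
tool delta cm [ 43.08 -26.28  -0.23]
```

```bash

python3 -m pendant '1.7 -1 0 0 0 0 1;3.3 -2 0 0 0 0 1;3.3 -2 0 0 0 0 1;3.3 -2 0 0 0 0 1;3.3 -2 0 0 0 0 1'
python3 -m pendant '3.3 -2 0 0 0 0 1;3.3 -2 0 0 0 0 1;3.3 -2 0 0 0 0 1;3.3 -2 0 0 0 0 1;3.3 -2 0 0 0 0 1'
python3 -m pendant '3.3 -2 0 0 0 0 1;3.3 -2 0 0 0 0 1;2 -1.2 0 0 0 0 1;1 -0.6 0 0 0 0 1;0 0 0 0 0 0 1'
python3 -c "
from h import *
go([.612,.383,.0])
snap('top','t6');
i=cv2.imread('pics/t6.png');cv2.imwrite('pics/t6c.png',i[100:340,80:420])
"
```

```text
time: 8.12
position: [0.6014, 0.0534, 0.1422]
ee_rot: [0.0, 0.881, 0.473, -0.001]
wrist_force: [1.0, -0.6, -4.4]
finger_gap: 0.0388
time: 8.53
position: [0.609, 0.2464, 0.1417]
ee_rot: [0.001, 0.881, 0.473, -0.001]
wrist_force: [1.3, -0.4, -5.0]
finger_gap: 0.0387
time: 8.95
position: [0.6135, 0.3596, 0.1408]
ee_rot: [0.0, 0.88, 0.475, -0.001]
wrist_force: [-0.3, -0.3, -4.8]
finger_gap: 0.0383
t 8.95 p [0.6135 0.3596 0.1408] jig -0.139 0.4971 yawy -33.29 z [-0.001 -0.001 -1.   ] q [ 0.42  0.61  0.36  1.33 -0.    2.57] F [-0.3 -0.3 -4.8] gap 0.0383
tool delta cm [ 1.9  -1.4  14.08]
```

View pics/t6c.png

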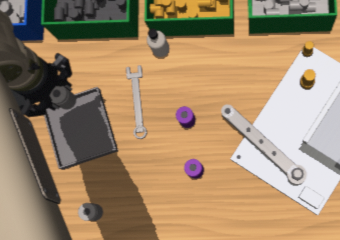

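```bash

python3 -c "
from h import *
print(px('top',[.6135,.3596,.2085]),px('top',[.612,.383,.064]),px('top',[.54,.361,.07]))
i=cv2.imread('pics/t6.png');cv2.imwrite('pics/t6d.png',cv2.resize(i[160:290,90:220],None,fx=4.5,fy=4.5,interpolation=cv2.INTER_CUBIC))
"
```

```text
[136.29377136 192.75729591] [149.84264695 209.34811068] [157.69748598 239.81358082]
```

View pics/t6d.png

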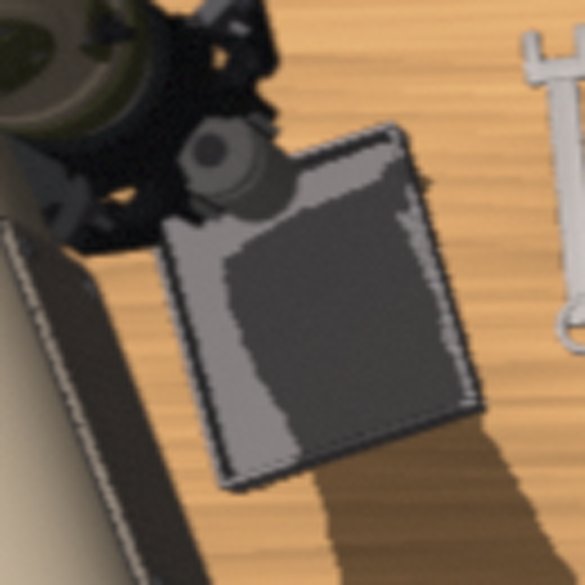

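Piston top at (136.7,193.3), against a predicted (136.3,192.8). The reported TCP is right laterally, so I'll lower it.

```bash

python3 -m pendant '1 -0.7 1 0 0 0 1;0.9 -0.7 3 0 0 0 1;0 0 3.5 0 0 0 1;0 0 3 0 0 0 1;0 0 2 0 0 0 1'
python3 -m pendant '0 0 0.8 0 0 0 1;0 0 0 0 0 0 1'
python3 -c "
from h import *
go([.612,.383,-.004])
"
```

```text
time: 9.42
position: [0.6115, 0.3778, 0.0128]
ee_rot: [0.001, 0.881, 0.472, -0.003]
wrist_force: [-1.0, -0.8, -5.6]
finger_gap: 0.0389
time: 9.58
position: [0.6116, 0.3778, 0.0057]
ee_rot: [0.001, 0.881, 0.473, -0.003]
wrist_force: [-0.2, -0.4, -4.9]
finger_gap: 0.0387
t 9.58 p [0.6116 0.3778 0.0057] jig -0.1507 0.5111 yawy -33.61 z [-0.005 -0.004 -1.   ] q [ 0.44  0.7   0.18  1.06 -0.    2.6 ] F [-0.2 -0.4 -4.9] gap 0.0387
tool delta cm [ 0.46 -0.25  0.97]
```

```bash

python3 -m pendant '0 0 0.4 0 0 0 1;0 0 0.3 0 0 0 1;0 0 0.2 0 0 0 1;0 0 0 0 0 0 1'
python3 -c "
from h import *
go([.612,.383,-.004])
"
```

```text
time: 9.92
position: [0.6144, 0.3804, 0.0012]
ee_rot: [0.001, 0.881, 0.473, 0.001]
wrist_force: [-0.1, -0.0, -3.8]
finger_gap: 0.0388
t 9.92 p [0.6144 0.3804 0.0012] jig -0.1498 0.5149 yawy -33.52 z [ 0.002 -0.    -1.   ] q [ 0.44  0.7   0.18  1.05 -0.    2.6 ] F [-0.1 -0.  -3.8] gap 0.0388
tool delta cm [ 0.08 -0.34  0.52]
```

```bash

python3 -m pendant '0 0 0.2 0 0 0 1;0 0 0 0 0 0 1;0 0 0.1 0 0 0 1;0 0 0 0 0 0 1'
python3 -c "
from h import *
go()
snap('side','s7')
i=cv2.imread('pics/s7.png');cv2.imwrite('pics/s7c.png',cv2.resize(i[300:470,130:380],None,fx=3,fy=3,interpolation=cv2.INTER_CUBIC))
"
```

```text
time: 10.25
position: [0.6136, 0.3803, -0.0029]
ee_rot: [0.001, 0.881, 0.473, -0.0]
wrist_force: [0.2, -0.6, -4.7]
finger_gap: 0.0383
t 10.25 p [ 0.6136  0.3803 -0.0029] jig -0.1504 0.5143 yawy -33.5 z [ 0.001 -0.001 -1.   ] q [ 0.44  0.71  0.17  1.04 -0.    2.6 ] F [ 0.2 -0.6 -4.7] gap 0.0383
```

View pics/s7c.png

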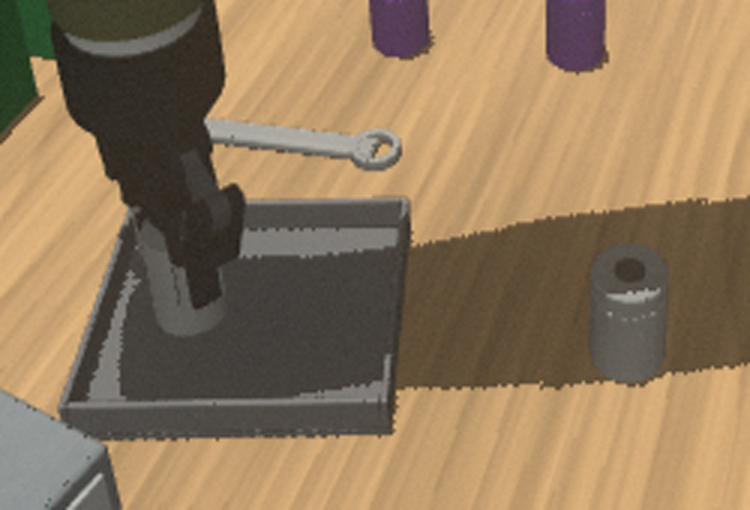

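```bash

python3 -m pendant '0 0 0.1 0 0 0 1;0 0 0.1 0 0 0 1;0 0 0 0 0 0 1'
python3 -m pendant '0 0 0.1 0 0 0 1;0 0 0.1 0 0 0 1;0 0 0 0 0 0 1'

```

```text
time: 10.55
position: [0.6138, 0.3803, -0.004]
ee_rot: [0.001, 0.881, 0.473, 0.0]
wrist_force: [-2.0, -0.7, 2.4]
finger_gap: 0.0384
time: 10.8
position: [0.6139, 0.3804, -0.0041]
ee_rot: [0.001, 0.881, 0.473, 0.001]
wrist_force: [-5.8, -2.5, 11.4]
finger_gap: 0.0387
```

Contact with the tray floor. I'll open partly and retreat.

```bash

python3 -m pendant '0 0 -0.15 0 0 0 0.7;0 0 -0.1 0 0 0 0.35;0 0 0 0 0 0 0.3;0 0 0 0 0 0 0.3;0 0 0 0 0 0 0.3'
python3 -m pendant '0 0 -1 0 0 0 0.3;0 0 -2.5 0 0 0 0.3;0 0 -4 0 0 0 0.2;0 0 -4 0 0 0 0.2;0 0 -3 0 0 0 0.2'
python3 -c "
from h import *
go([*j2w(.1995,.0965),.15])
snap('side','s8')
i=cv2.imread('pics/s8.png');cv2.imwrite('pics/s8c.png',cv2.resize(i[300:470,130:380],None,fx=3,fy=3,interpolation=cv2.INTER_CUBIC))
"
```

```text
time: 11.22
position: [0.614, 0.3803, -0.0045]
ee_rot: [0.001, 0.881, 0.473, 0.0]
wrist_force: [-0.5, 0.4, -0.0]
finger_gap: 0.06
time: 11.63
position: [0.6142, 0.3808, 0.1448]
ee_rot: [0.001, 0.881, 0.473, 0.002]
wrist_force: [1.3, -0.4, 0.6]
finger_gap: 0.0682
t 11.63 p [0.6142 0.3808 0.1448] jig -0.1502 0.5151 yawy -33.5 z [ 0.004  0.    -1.   ] q [ 0.44  0.63  0.41  1.35 -0.    2.6 ] F [ 1.3 -0.4  0.6] gap 0.0682
tool delta cm [-41.99  34.81  -0.51]
```

View pics/s8c.png

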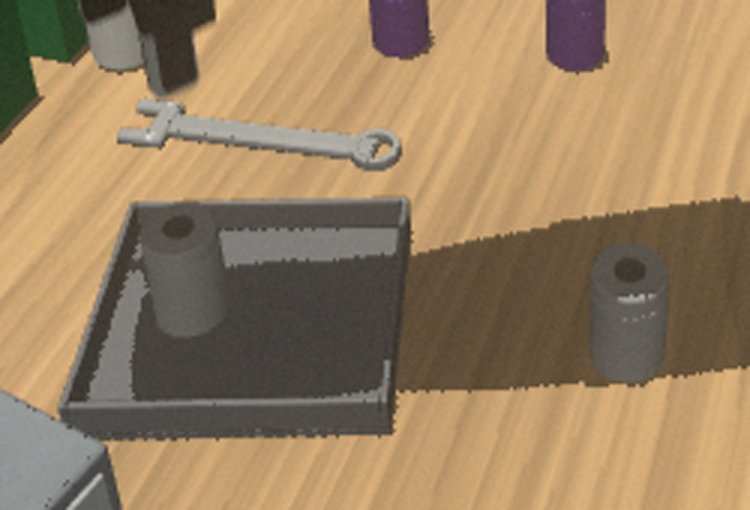

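Piston is upright in the tray. Now the coupling.

```bash

python3 -m pendant '-1.5 1.25 0 0 0 0 0.2;-3 2.5 0 0 0 0 0.2;-3 2.5 0 0 0 0 0.2;-3 2.5 0 0 0 0 0.2;-3 2.5 0 0 0 0 0.2'
python3 -m pendant '-3 2.5 0 0 0 0 0.2;-3 2.5 0 0 0 0 0.2;-3 2.5 0 0 0 0 0.2;-3 2.5 0 0 0 0 0.2;-3 2.5 0 0 0 0 0.2'
python3 -m pendant '-3 2.5 0 0 0 0 0.2;-3 2.5 0 0 0 0 0.2;-3 2.4 0 0 0 0 0.2;-2 1.5 0 0 0 0 0.2;0 0 0 0 0 0 0.2'
python3 -c "
from h import *
go([*j2w(.199,.096),.06])
"
```

```text
time: 12.1
position: [0.6328, 0.2044, 0.1413]
ee_rot: [0.001, 0.881, 0.474, 0.0]
wrist_force: [0.7, 0.2, 0.1]
finger_gap: 0.0684
time: 12.52
position: [0.6543, 0.0097, 0.1417]
ee_rot: [0.001, 0.881, 0.473, 0.0]
wrist_force: [1.3, -0.8, -0.2]
finger_gap: 0.0683
time: 12.93
position: [0.668, -0.1354, 0.1413]
ee_rot: [0.002, 0.882, 0.47, -0.0]
wrist_force: [0.4, -0.4, -0.5]
finger_gap: 0.0683
t 12.93 p [ 0.668  -0.1354  0.1413] jig 0.1811 0.1156 yawy -33.87 z [ 0.002 -0.003 -1.   ] q [-0.32  0.54  0.25  1.28 -0.    1.85] F [ 0.4 -0.4 -0.5] gap 0.0683
tool delta cm [-1.94  1.77  8.14]
```

```bash

python3 -m pendant '-1 0.9 0 0 0 0 0.2;-0.9 0.9 1 0 0 0 0.2;0 0 2.5 0 0 0 0.2;0 0 1.5 0 0 0 0.2;0 0 0 0 0 0 0.2'
python3 -c "
from h import *
snap('side','s9');go([*j2w(.199,.096),.012])
i=cv2.imread('pics/s9.png');cv2.imwrite('pics/s9c.png',cv2.resize(i[130:280,220:370],None,fx=4,fy=4,interpolation=cv2.INTER_CUBIC))"
```

```text
time: 13.35
position: [0.6698, -0.154, 0.0865]
ee_rot: [-0.002, 0.881, 0.474, -0.002]
wrist_force: [-1.5, 0.4, -0.4]
finger_gap: 0.0684
t 13.4 p [ 0.6706 -0.1541  0.0886] jig 0.1937 0.1015 yawy -33.45 z [-0.004  0.    -1.   ] q [-0.34  0.58  0.19  1.18 -0.    1.81] F [ 0.1 -0.4  0.3] gap 0.0687
tool delta cm [-0.54  0.56  7.66]
```

View pics/s9c.png

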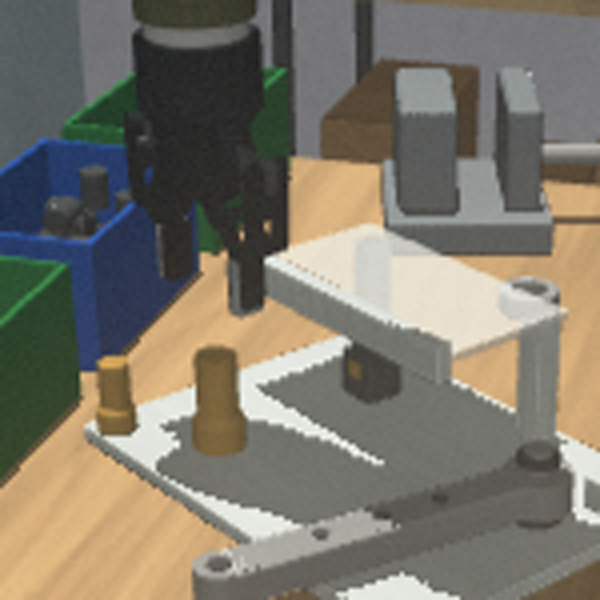

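```bash

python3 -c "
from h import *
c=cloud('side',np.load('s9.npy'))
m=(abs(c[...,0]-.195)<.04)&(abs(c[...,1]-.097)<.04)&(c[...,2]>.074)&(c[...,2]<.085)
print('top',m.sum(),c[m].mean(0),c[m].min(0),c[m].max(0))
m=(abs(c[...,0]-.195)<.04)&(abs(c[...,1]-.097)<.04)&(c[...,2]>.045)&(c[...,2]<.073)
A=c[m];M=np.c_[2*A[:,:2],np.ones(len(A))];s=np.linalg.lstsq(M,(A[:,:2]**2).sum(1),rcond=None)[0];print(s[:2],np.sqrt(s[2]+s[0]**2+s[1]**2))
P=atz('side',220+216/4,130+356/4,.078);q=P[:2]-PIN;print(q@XJ,q@YJ)
m=(abs(c[...,0]-.195)<.05)&(abs(c[...,1]-.097)<.04)&(c[...,2]>.11)&(c[...,2]<.135)
print('fingers',np.percentile(c[m],[2,20,50,80,98],axis=0).round(3))
"

```

```text
top 50 [0.19739069 0.09738626 0.07700987] [0.1853382  0.08155971 0.07413671] [0.21105597 0.10879728 0.0796671 ]
[0.19939992 0.09626471] 0.012178116484888212
0.19501549369056032 0.09747597556202754
fingers [[0.146 0.092 0.124]
 [0.152 0.097 0.127]
 [0.226 0.105 0.13 ]
 [0.228 0.111 0.133]
 [0.23  0.113 0.135]]
```

```bash

python3 -m pendant '-0.5 0.5 0.5 0 0 0 0.2;0 0 2 0 0 0 0.2;0 0 2 0 0 0 0.2;0 0 1.5 0 0 0 0.2;0 0 1 0 0 0 0.2'
python3 -m pendant '0 0 0.4 0 0 0 0.2;0 0 0 0 0 0 0.2;0 0 0 0 0 0 0.2'
python3 -c "
from h import *
snap('side','s10');go([*j2w(.198,.0965),.012])
i=cv2.imread('pics/s10.png');cv2.imwrite('pics/s10c.png',cv2.resize(i[130:280,220:370],None,fx=4,fy=4,interpolation=cv2.INTER_CUBIC))"
```

```text
time: 13.82
position: [0.674, -0.1623, 0.0207]
ee_rot: [0.001, 0.881, 0.473, 0.0]
wrist_force: [0.5, 0.2, 0.9]
finger_gap: 0.0685
time: 14.07
position: [0.6745, -0.1623, 0.0184]
ee_rot: [0.001, 0.881, 0.473, 0.0]
wrist_force: [-0.1, 0.1, 0.1]
finger_gap: 0.0685
t 14.12 p [ 0.6748 -0.1624  0.0188] jig 0.2018 0.0969 yawy -33.5 z [ 0.003 -0.002 -1.   ] q [-0.35  0.63  0.1   1.03 -0.    1.8 ] F [-0.3 -0.3  0.9] gap 0.0682
tool delta cm [-0.03 -0.38  0.67]
```

View pics/s10c.png

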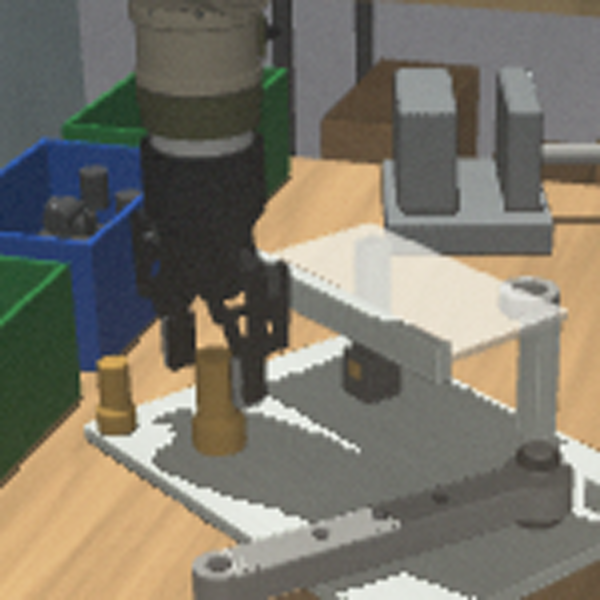

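```bash

python3 -m pendant '0 -0.3 0.4 0 0 0 0.2;0 0 0.3 0 0 0 0.2;0 0 0 0 0 0 0.5;0 0 0 0 0 0 0.8;0 0 0 0 0 0 1' 60
python3 -m pendant '0 0 0 0 0 0 1;0 0 0 0 0 0 1;0 0 0 0 0 0 1;0 0 0 0 0 0 1;0 0 0 0 0 0 1' 60
python3 -c "
from h import *
go()"
```

```text
time: 14.53
position: [0.6716, -0.1607, 0.0106]
ee_rot: [0.001, 0.881, 0.473, 0.0]
wrist_force: [3.6, -1.4, 2.0]
finger_gap: 0.0325
time: 14.95
position: [0.672, -0.1608, 0.0111]
ee_rot: [0.001, 0.881, 0.473, 0.001]
wrist_force: [0.7, -0.6, 4.9]
finger_gap: 0.0267
t 14.95 p [ 0.672  -0.1608  0.0111] jig 0.1986 0.0967 yawy -33.51 z [ 0.002 -0.002 -1.   ] q [-0.35  0.63  0.08  1.01 -0.    1.81] F [ 0.7 -0.6  4.9] gap 0.0267
```

```bash

python3 -m pendant '0 0 -1 0 0 0 1;0 0 -2 0 0 0 1;0 0 -3 0 0 0 1;0 0 -4 0 0 0 1;0 0 -4 0 0 0 1'
python3 -c "
from h import *
go([.538,.358,.145])
"
```

```text
time: 15.37
position: [0.6687, -0.1592, 0.1495]
ee_rot: [-0.002, 0.881, 0.473, -0.002]
wrist_force: [1.4, -1.3, -2.5]
finger_gap: 0.0267
t 15.37 p [ 0.6687 -0.1592  0.1495] jig 0.1949 0.0962 yawy -33.5 z [-0.005  0.001 -1.   ] q [-0.35  0.56  0.3   1.32 -0.    1.81] F [ 1.4 -1.3 -2.5] gap 0.0267
tool delta cm [ 35.91 -39.44   0.58]
```

```bash

python3 -m pendant '1.3 -1.4 0 0 0 0 1;2.6 -2.8 0 0 0 0 1;2.6 -2.8 0 0 0 0 1;2.6 -2.8 0 0 0 0 1;2.6 -2.8 0 0 0 0 1'
python3 -m pendant '2.6 -2.8 0 0 0 0 1;2.6 -2.8 0 0 0 0 1;2.6 -2.8 0 0 0 0 1;2.6 -2.8 0 0 0 0 1;2.6 -2.8 0 0 0 0 1'
python3 -m pendant '2.6 -2.8 0 0 0 0 1;2.6 -2.8 0 0 0 0 1;2 -2.2 0 0 0 0 1;1.5 -1.8 0 0 0 0 1;0 0 0 0 0 0 1'
python3 -c "
from h import *
go([.538,.358,.01])
"
```

```text
time: 15.78
position: [0.6285, 0.0084, 0.1492]
ee_rot: [-0.0, 0.881, 0.473, -0.001]
wrist_force: [1.0, -0.4, -2.9]
finger_gap: 0.0265
time: 16.2
position: [0.5835, 0.1941, 0.149]
ee_rot: [0.0, 0.881, 0.473, -0.002]
wrist_force: [0.2, 0.5, -2.6]
finger_gap: 0.027
time: 16.62
position: [0.5503, 0.3223, 0.1486]
ee_rot: [-0.001, 0.88, 0.476, -0.002]
wrist_force: [-0.3, -0.3, -2.9]
finger_gap: 0.0266
t 16.62 p [0.5503 0.3223 0.1486] jig -0.1709 0.431 yawy -33.18 z [-0.003 -0.001 -1.   ] q [0.4  0.46 0.13 1.25 0.   2.55] F [-0.3 -0.3 -2.9] gap 0.0266
tool delta cm [ 2.34 -2.95 13.86]
```

```bash

python3 -m pendant '1.2 -1.5 0 0 0 0 1;1.1 -1.4 2 0 0 0 1;0 0 3.5 0 0 0 1;0 0 3.5 0 0 0 1;0 0 2.5 0 0 0 1'
python3 -m pendant '0 0 1.5 0 0 0 1;0 0 0 0 0 0 1;0 0 0 0 0 0 1'
python3 -c "
from h import *
go([.538,.358,.003])
"
```

```text
time: 17.03
position: [0.5396, 0.352, 0.0311]
ee_rot: [0.001, 0.881, 0.474, -0.003]
wrist_force: [-0.4, -1.2, -3.6]
finger_gap: 0.0267
time: 17.28
position: [0.5407, 0.3519, 0.0182]
ee_rot: [0.001, 0.881, 0.473, -0.002]
wrist_force: [0.4, -0.2, -2.3]
finger_gap: 0.0266
t 17.28 p [0.5407 0.3519 0.0182] jig -0.1953 0.4502 yawy -33.53 z [-0.004 -0.003 -1.   ] q [ 0.45  0.55 -0.04  0.98 -0.    2.61] F [ 0.4 -0.2 -2.3] gap 0.0266
tool delta cm [ 0.37 -0.56  1.52]
```

```bash

python3 -m pendant '0.2 -0.3 0.6 0 0 0 1;0 0 0.4 0 0 0 1;0 0 0.2 0 0 0 1;0 0 0 0 0 0 1'
python3 -m pendant '0 0 0.1 0 0 0 1;0 0 0.1 0 0 0 1;0 0 0 0 0 0 1'
python3 -m pendant '0 0 0.1 0 0 0 1;0 0 0.1 0 0 0 1;0 0 0 0 0 0 1'
```

```text
time: 17.62
position: [0.541, 0.3565, 0.0079]
ee_rot: [0.001, 0.881, 0.473, 0.0]
wrist_force: [-0.2, -0.3, -2.7]
finger_gap: 0.0264
time: 17.87
position: [0.541, 0.3564, 0.0057]
ee_rot: [0.001, 0.881, 0.473, 0.0]
wrist_force: [-0.5, 0.3, -2.6]
finger_gap: 0.0265
time: 18.12
position: [0.5408, 0.3563, 0.0034]
ee_rot: [0.001, 0.881, 0.473, -0.0]
wrist_force: [0.2, 0.2, -3.2]
finger_gap: 0.0266
```

```bash

python3 -m pendant '0 0 0.1 0 0 0 1;0 0 0.1 0 0 0 1;0 0 0 0 0 0 1'
python3 -m pendant '0 0 0.1 0 0 0 1;0 0 0 0 0 0 1'
```

```text
time: 18.37
position: [0.5411, 0.3565, 0.0031]
ee_rot: [0.001, 0.881, 0.473, 0.0]
wrist_force: [-1.7, -0.3, 6.2]
finger_gap: 0.0266
time: 18.53
position: [0.5411, 0.3565, 0.003]
ee_rot: [0.001, 0.881, 0.473, 0.001]
wrist_force: [-3.6, -1.6, 10.0]
finger_gap: 0.0264
```

Seated. Releasing with a small opening and lifting.

```bash

python3 -m pendant '0 0 -0.15 0 0 0 0.7;0 0 -0.1 0 0 0 0.45;0 0 0 0 0 0 0.45;0 0 0 0 0 0 0.4;0 0 -0.5 0 0 0 0.4'
python3 -m pendant '0 0 -1 0 0 0 0.4;0 0 -2.5 0 0 0 0.4;0 0 -4 0 0 0 0.4;0 0 -4 0 0 0 0.5;0 0 -3 0 0 0 1'
python3 -c "
from h import *
go()
snap('side','s11')
i=cv2.imread('pics/s11.png');cv2.imwrite('pics/s11c.png',cv2.resize(i[300:470,130:380],None,fx=3,fy=3,interpolation=cv2.INTER_CUBIC))
"
```

```text
time: 18.95
position: [0.5403, 0.3561, 0.0071]
ee_rot: [0.001, 0.881, 0.473, -0.001]
wrist_force: [-1.2, -0.1, 0.6]
finger_gap: 0.0516
time: 19.37
position: [0.5416, 0.357, 0.1574]
ee_rot: [0.001, 0.881, 0.473, 0.002]
wrist_force: [1.1, 0.3, 0.5]
finger_gap: 0.0321
t 19.37 p [0.5416 0.357  0.1574] jig -0.1974 0.4549 yawy -33.51 z [ 0.004  0.    -1.   ] q [ 0.46  0.47  0.17  1.27 -0.    2.62] F [1.1 0.3 0.5] gap 0.0321
```

View pics/s11c.png

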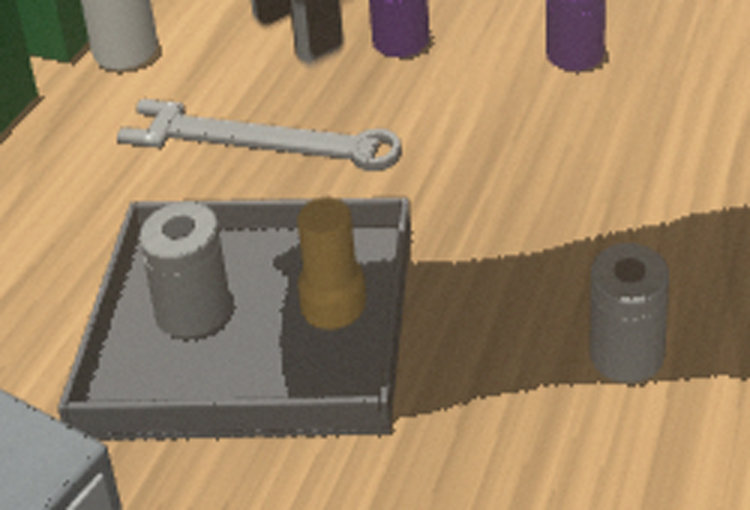

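Both parts stand upright in the tray: piston at crop (187,270), coupling at (330,265). Next I shut the fingers and go to the pushed side of the bar, about 4 cm off it.

```bash

python3 -c "
from h import *
go([*j2w(-.025,.18),.10])
"
```

```text
t 19.42 p [0.5443 0.3584 0.164 ] jig -0.1959 0.4576 yawy -33.51 z [ 0.012  0.004 -1.   ] q [ 0.46  0.46  0.18  1.27 -0.    2.62] F [0.6 0.9 4.1] gap 0.0241
tool delta cm [-27.89  16.93   6.24]
```

```bash

python3 -m pendant '-1.5 0.9 0 0 0 0 1;-3.3 2 0 0 0 0 1;-3.3 2 0 0 0 0 1;-3.3 2 0 0 0 0 1;-3.3 2 0 0 0 0 1' 40
python3 -m pendant '-3.3 2 0 0 0 0 1;-3.3 2 0 0 0 0 1;-3.3 2 0 0 0 0 1;-2 1.2 1 0 0 0 1;-1 0.7 2 0 0 0 1'
python3 -m pendant '0 0 2.5 0 0 0 1;0 0 0 0 0 0 1;0 0 0 0 0 0 1'
python3 -c "
from h import *
go([*j2w(-.025,.18),.0])
snap('side','s12');snap('top','t12')
i=cv2.imread('pics/s12.png');cv2.imwrite('pics/s12c.png',cv2.resize(i[150:340,200:430],None,fx=3.4,fy=3.4,interpolation=cv2.INTER_CUBIC))
i=cv2.imread('pics/t12.png');cv2.imwrite('pics/t12c.png',i[100:340,100:500])
c=cloud('side',np.load('s12.npy'))
m=(abs(c[...,0]+.025)<.05)&(abs(c[...,1]-.18)<.03)&(c[...,2]>.07)&(c[...,2]<.14)
print('fingers',np.percentile(c[m],[0,2,20,50,80,98],axis=0).round(3))
"
```

```text
time: 19.83
position: [0.5337, 0.1836, 0.154]
ee_rot: [0.001, 0.881, 0.474, 0.0]
wrist_force: [-0.4, -0.1, 0.1]
finger_gap: 0.0
time: 20.25
position: [0.5306, 0.0304, 0.1264]
ee_rot: [0.003, 0.882, 0.472, 0.002]
wrist_force: [0.6, 0.9, -0.7]
finger_gap: -0.0
time: 20.5
position: [0.5274, 0.0335, 0.0981]
ee_rot: [-0.0, 0.881, 0.473, -0.001]
wrist_force: [0.7, 0.1, 1.1]
finger_gap: -0.0002
t 20.5 p [0.5274 0.0335 0.0981] jig -0.0296 0.178 yawy -33.54 z [-0.002 -0.001 -1.   ] q [-0.09  0.28 -0.26  1.04 -0.    2.07] F [0.7 0.1 1.1] gap -0.0002
tool delta cm [0.21 0.48 9.81]
fingers [[-0.044  0.17   0.129]
 [-0.043  0.172  0.129]
 [-0.04   0.179  0.132]
 [-0.036  0.186  0.135]
 [-0.03   0.19   0.138]
 [-0.024  0.191  0.139]]
```

View pics/s12c.png

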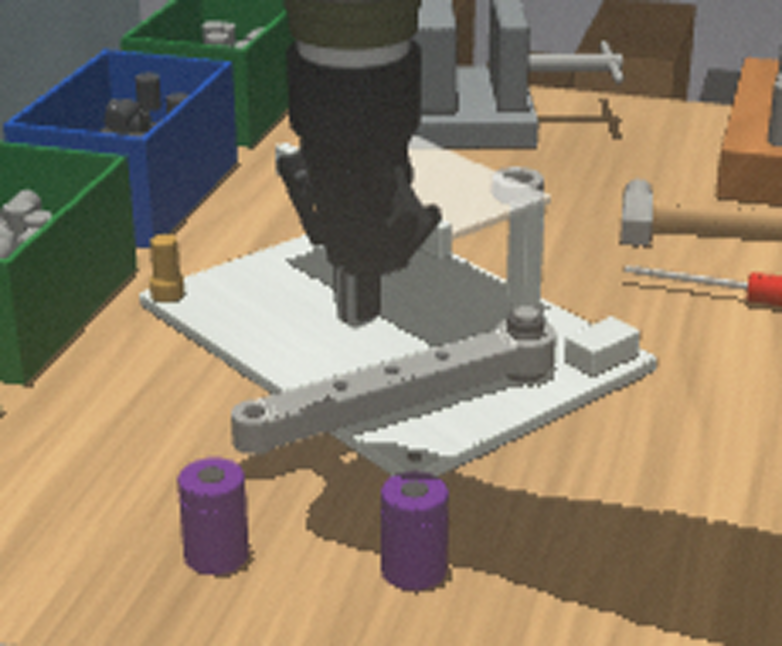

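View pics/t12c.png

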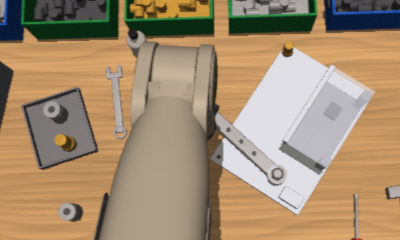

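Real tip at z 0.129, against 0.098 reported, so the offset is +31 mm. The space beside the bar is free. Descending to a real tip of about 0.027.

```bash

python3 -m pendant '0.2 0 2 0 0 0 1;0 0 3 0 0 0 1;0 0 3 0 0 0 1;0 0 1.5 0 0 0 1;0 0 0.6 0 0 0 1'
python3 -m pendant '0 0 0 0 0 0 1;0 0 0 0 0 0 1'
python3 -c "
from h import *
go([*j2w(0.003,.18),-.004])
snap('side','s13')
i=cv2.imread('pics/s13.png');cv2.imwrite('pics/s13c.png',cv2.resize(i[150:340,200:430],None,fx=3.4,fy=3.4,interpolation=cv2.INTER_CUBIC))
"
```

```text
time: 21.02
position: [0.5289, 0.036, -0.0036]
ee_rot: [0.0, 0.881, 0.474, -0.001]
wrist_force: [-0.9, 0.3, 1.0]
finger_gap: 0.0003
time: 21.18
position: [0.5311, 0.0355, -0.0011]
ee_rot: [0.001, 0.881, 0.474, 0.001]
wrist_force: [1.1, -0.6, -0.5]
finger_gap: -0.0004
t 21.18 p [ 0.5311  0.0355 -0.0011] jig -0.0277 0.1817 yawy -33.46 z [ 0.003 -0.001 -1.   ] q [-0.08  0.38 -0.39  0.8  -0.    2.07] F [ 1.1 -0.6 -0.5] gap -0.0004
tool delta cm [-0.19  3.07  0.3 ]
```

View pics/s13c.png

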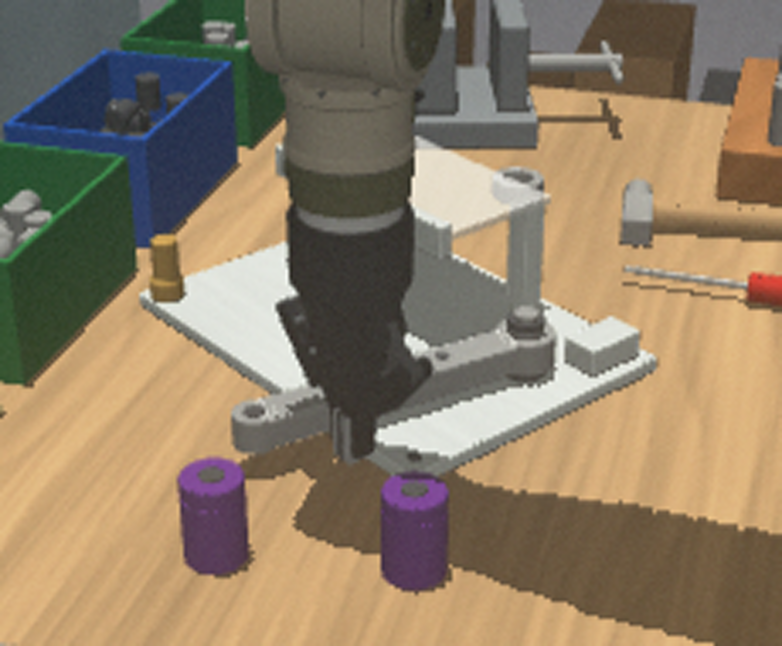

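```bash

python3 -m pendant '0 1 0 0 0 0 1;0 1 0.1 0 0 0 1;0 0.5 0.1 0 0 0 1;0 0.3 0 0 0 0 1;0 0.3 0 0 0 0 1'
python3 -m pendant '0 0.3 0 0 0 0 1;0 0.4 0 0 0 0 1;-0.05 0.5 0 0 0 0 1;-0.05 0.6 0 0 0 0 1;-0.05 0.6 0 0 0 0 1'
python3 -c "
from h import *
go()"
```

```text
time: 21.65
position: [0.5563, 0.0175, -0.0043]
ee_rot: [0.001, 0.881, 0.473, 0.0]
wrist_force: [-0.3, -0.2, 0.6]
finger_gap: 0.0
time: 22.07
position: [0.5722, 0.0041, -0.0051]
ee_rot: [-0.001, 0.881, 0.473, -0.002]
wrist_force: [-5.3, 1.2, 1.9]
finger_gap: -0.0002
t 22.07 p [ 0.5722  0.0041 -0.0051] jig 0.024 0.1784 yawy -33.48 z [-0.004 -0.    -1.   ] q [-0.13  0.45 -0.28  0.84 -0.    2.02] F [-5.3  1.2  1.9] gap -0.0002
```

```bash

python3 -m pendant '-0.1 0.6 0 0 0 0 1;-0.1 0.6 0 0 0 0 1;-0.15 0.6 0 0 0 0 1;-0.15 0.6 0 0 0 0 1;-0.15 0.6 0 0 0 0 1'
python3 -m pendant '-0.2 0.55 0 0 0 0 1;-0.2 0.55 0 0 0 0 1;-0.2 0.55 0 0 0 0 1;-0.25 0.55 0 0 0 0 1;-0.25 0.55 0 0 0 0 1'
python3 -c "
from h import *
go()"
```

```text
time: 22.48
position: [0.5931, -0.0177, -0.0056]
ee_rot: [-0.001, 0.881, 0.473, -0.002]
wrist_force: [-5.5, 2.2, -0.0]
finger_gap: 0.0001
time: 22.9
position: [0.6099, -0.0417, -0.0058]
ee_rot: [-0.002, 0.881, 0.474, -0.002]
wrist_force: [-4.2, 3.9, -0.5]
finger_gap: 0.0002
t 22.9 p [ 0.6099 -0.0417 -0.0058] jig 0.0808 0.1613 yawy -33.47 z [-0.005  0.001 -1.   ] q [-0.2   0.52 -0.17  0.89 -0.    1.96] F [-4.2  3.9 -0.5] gap 0.0002
```

```bash

python3 -m pendant '-0.27 0.53 -0.1 0 0 0 1;-0.3 0.52 -0.1 0 0 0 1;-0.3 0.52 0 0 0 0 1;-0.33 0.5 0 0 0 0 1;-0.33 0.5 0 0 0 0 1'
python3 -m pendant '-0.36 0.48 0 0 0 0 1;-0.36 0.48 0 0 0 0 1;-0.38 0.46 0 0 0 0 1;-0.2 0.3 0 0 0 0 1;0 0 0 0 0 0 1'
python3 -c "
from h import *
go()
snap('side','s14');snap('top','t14')
i=cv2.imread('pics/s14.png');cv2.imwrite('pics/s14c.png',cv2.resize(i[130:320,200:430],None,fx=3.4,fy=3.4,interpolation=cv2.INTER_CUBIC))
i=cv2.imread('pics/t14.png');cv2.imwrite('pics/t14c.png',cv2.resize(i[100:340,250:500],None,fx=2.4,fy=2.4))
"
```

```text
time: 23.32
position: [0.6237, -0.0687, -0.0036]
ee_rot: [-0.001, 0.881, 0.474, -0.002]
wrist_force: [-4.2, 3.9, -1.0]
finger_gap: -0.0002
time: 23.73
position: [0.6323, -0.09, -0.0031]
ee_rot: [-0.0, 0.881, 0.473, -0.001]
wrist_force: [-1.9, 2.5, -1.6]
finger_gap: 0.0003
t 23.73 p [ 0.6323 -0.09   -0.0031] jig 0.1262 0.1335 yawy -33.53 z [-0.001 -0.    -1.   ] q [-0.27  0.56 -0.09  0.92 -0.    1.89] F [-1.9  2.5 -1.6] gap 0.0003
```

View pics/s14c.png

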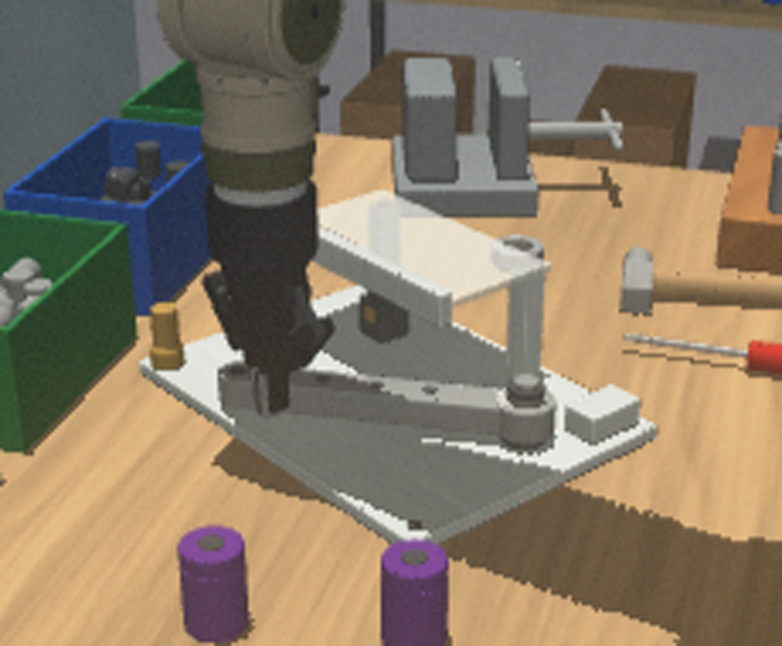

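View pics/t14c.png

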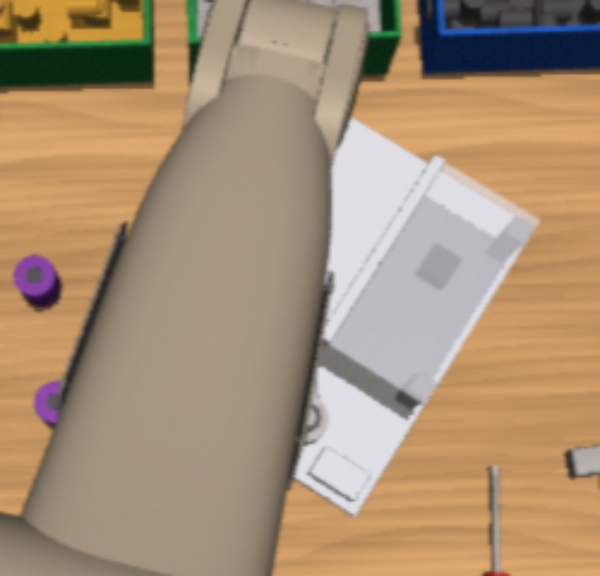

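```bash

python3 -m pendant '1 -0.8 0 0 0 0 1;1.5 -1.2 -1 0 0 0 1;0.5 0 -3 0 0 0 1;0 0 -3 0 0 0 1;0 0 -2 0 0 0 1'
python3 -m pendant '0 0 0 0 -1 0 1;0 0 0 0 -1 0 1;0 0 0 0 -1 0 1;0 0 0 0 -1 0 1;0 0 0 0 -1 0 1'
python3 -c "
from h import *
go();print(get_obs()['qpos'])"
```

```text
time: 24.25
position: [0.6351, -0.053, 0.0912]
ee_rot: [0.003, 0.881, 0.474, 0.002]
wrist_force: [1.4, -0.4, 0.3]
finger_gap: -0.0003
time: 24.67
position: [0.635, -0.0532, 0.0897]
ee_rot: [0.106, 0.86, 0.462, -0.19]
wrist_force: [1.0, -0.4, 0.6]
finger_gap: 0.0
t 24.67 p [ 0.635  -0.0532  0.0897] jig 0.108 0.1656 yawy -33.46 z [-0.229 -0.358 -0.905] q [-0.02  0.72  0.34  1.44 -0.37  2.18] F [ 1.  -0.4  0.6] gap 0.0
[-0.02070726  0.71785773  0.34389196  1.4365872  -0.37113941  2.18084762]
```

```bash

python3 -m pendant '0 0 0 0 -1 0 1;0 0 0 0 -1 0 1;0 0 0 0 -1 0 1;0 0 0 0 -1 0 1;0 0 0 0 0 0 1'
python3 -c "
from h import *
go()
snap('side','s15');snap('top','t15')
i=cv2.imread('pics/s15.png');cv2.imwrite('pics/s15c.png',cv2.resize(i[130:320,200:430],None,fx=3.4,fy=3.4,interpolation=cv2.INTER_CUBIC))
i=cv2.imread('pics/t15.png');cv2.imwrite('pics/t15c.png',cv2.resize(i[100:340,250:500],None,fx=2.4,fy=2.4))
"
```

```text
time: 25.08
position: [0.6321, -0.0507, 0.0798]
ee_rot: [0.181, 0.811, 0.439, -0.342]
wrist_force: [-1.4, 0.2, -3.0]
finger_gap: -0.0002
t 25.08 p [ 0.6321 -0.0507  0.0798] jig 0.1043 0.1661 yawy -33.29 z [-0.396 -0.594 -0.701] q [ 0.09  1.02  0.7   1.82 -0.59  2.41] F [-1.4  0.2 -3. ] gap -0.0002
```

View pics/s15c.png

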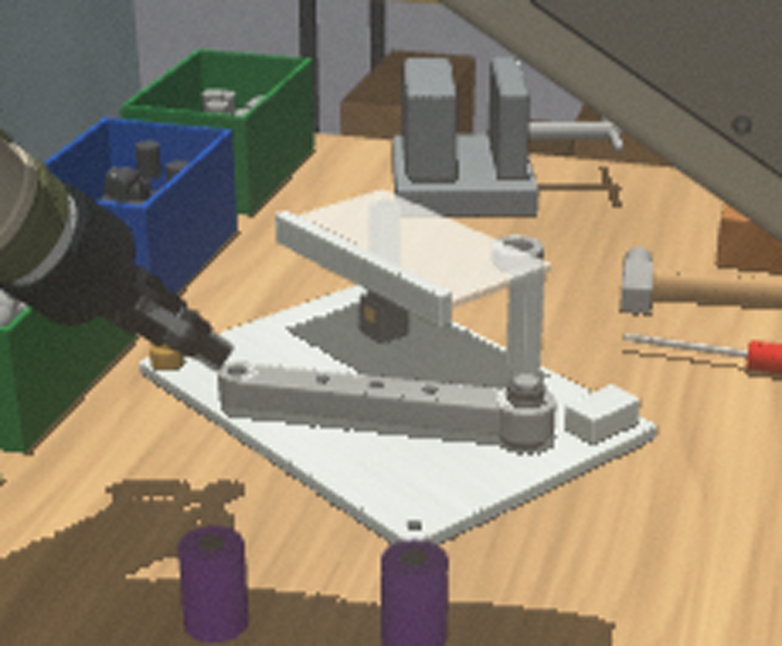

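View pics/t15c.png

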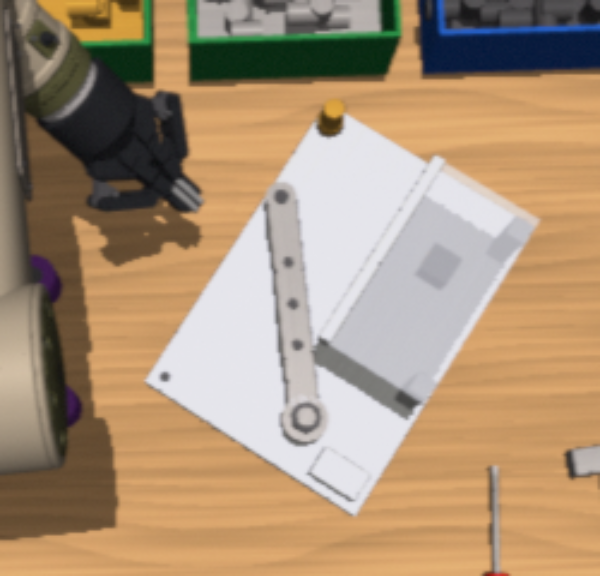

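```bash

python3 -c "
from h import *
print('pred tip px',px('top',[.6444,-.0323,.1015]), 'if TCP',px('top',[.632,-.0507,.0798]),'if z bias',px('top',[.632,-.0507,.111]))
P=atz('top',250+281/2.4,100+196/2.4,.044);q=P[:2]-PIN;print('bar',np.arctan2(q@YJ,q@XJ),np.linalg.norm(q),q@XJ,q@YJ)
c=cloud('top',np.load('t15.npy'))
for u,v in((332,185),(330,183),(328,181),(333,186)):print(u,v,c[v,u].round(4))
M=rot().as_matrix();T=np.array([.1043,.1661,.0798]);z=M[:,2];zj=np.array([z[:2]@XJ,z[:2]@YJ,z[2]]);print('zj',zj,'tip',T-.031*zj)
i=cv2.imread('pics/t15.png');cv2.imwrite('pics/t15d.png',cv2.resize(i[120:220,280:400],None,fx=6,fy=6,interpolation=cv2.INTER_CUBIC))
"
```

```text
pred tip px [331.247745  186.1416789] if TCP [339.71261405 193.80915554] if z bias [339.77398536 190.29624953]
bar 0.6624985687209752 0.21540463269051802 0.16983747413214878 0.13249297402107282
332 185 [0.1036 0.1857 0.1179]
330 183 [0.1047 0.1915 0.1199]
328 181 [0.1045 0.1964 0.1271]
333 186 [0.1283 0.1999 0.0033]
zj [ 0.00398857 -0.7075694  -0.7066326 ] tip [0.10417635 0.18803465 0.10170561]
```

View pics/t15d.png

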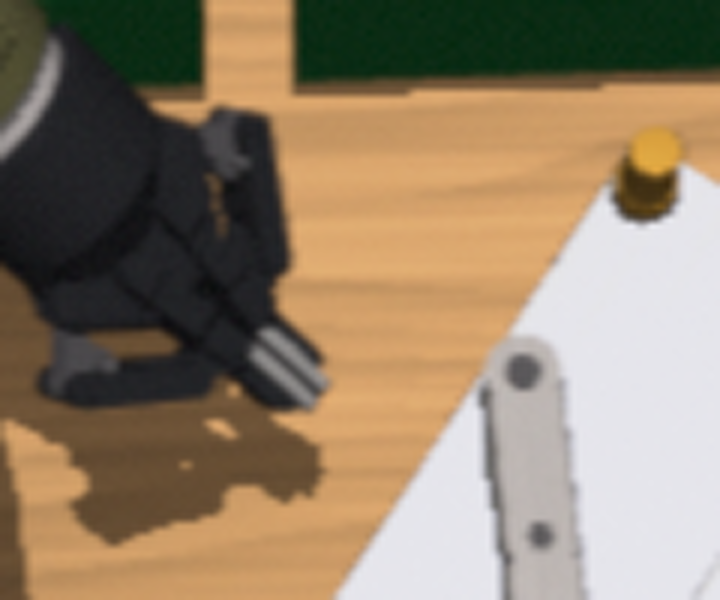

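The tip's measured position agrees with the model: real tip ≈ TCP − 34 mm·z_tool. Bar angle is 0.66. Now lowering the leaned tool behind the bar.

```bash

python3 -m pendant '0.9 0.4 1.8 0 0 0 1;0.9 0.4 1.8 0 0 0 1;0.9 0.4 1.8 0 0 0 1;0.4 0.4 0.8 0 0 0 1;0 0 0 0 0 0 1'
python3 -c "
from h import *
go([*j2w(.12,.14),.005])
snap('side','s16');snap('top','t16')
i=cv2.imread('pics/s16.png');cv2.imwrite('pics/s16c.png',cv2.resize(i[130:320,200:430],None,fx=3.4,fy=3.4,interpolation=cv2.INTER_CUBIC))
i=cv2.imread('pics/t16.png');cv2.imwrite('pics/t16c.png',cv2.resize(i[120:260,280:460],None,fx=4,fy=4))
"
```

```text
time: 25.6
position: [0.6343, -0.0828, 0.0229]
ee_rot: [0.182, 0.815, 0.436, -0.336]
wrist_force: [-0.2, -0.1, -0.2]
finger_gap: 0.0003
t 25.6 p [ 0.6343 -0.0828  0.0229] jig 0.1238 0.1406 yawy -33.65 z [-0.389 -0.589 -0.708] q [ 0.04  1.03  0.59  1.66 -0.61  2.37] F [-0.2 -0.1 -0.2] gap 0.0003
tool delta cm [ 1.22 -0.39  1.31]
```

View pics/s16c.png

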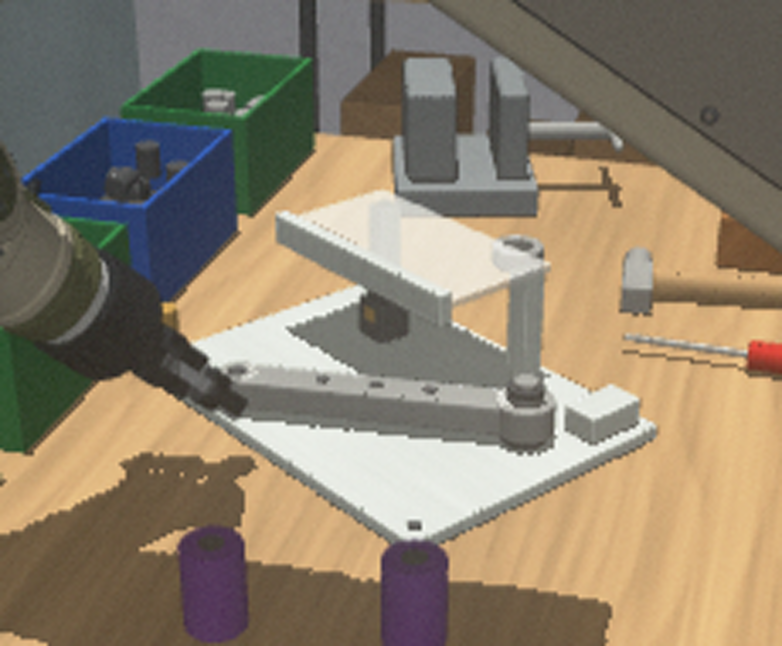

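View pics/t16c.png

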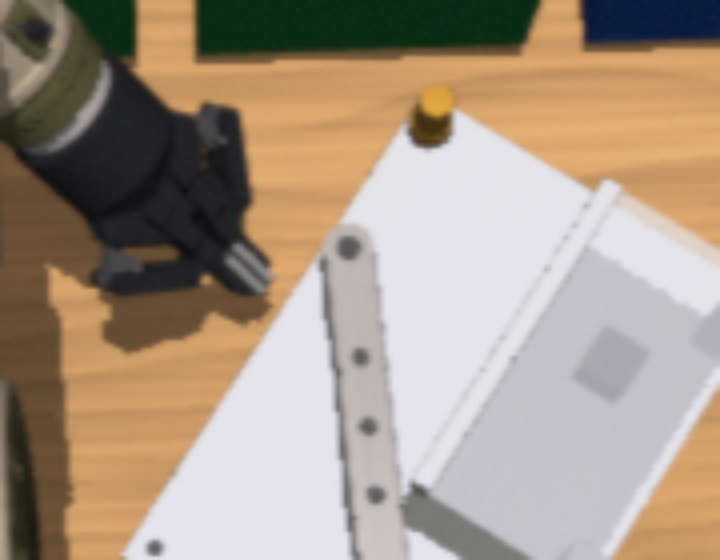

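```bash

python3 -m pendant '0.6 0 0.6 0 0 0 1;0.4 -0.2 0.5 0 0 0 1;0.2 0 0.1 0 0 0 1;0 0 0 0 0 0 1'
python3 -c "
from h import *
go([*j2w(.12,.14),.005])
c=cloud('side',(snap('side','s17'))[1])
i=cv2.imread('pics/s17.png');cv2.imwrite('pics/s17c.png',cv2.resize(i[190:290,200:350],None,fx=5,fy=5,interpolation=cv2.INTER_CUBIC))
"
```

```text
time: 26.03
position: [0.6322, -0.0795, 0.0041]
ee_rot: [0.182, 0.814, 0.437, -0.338]
wrist_force: [-0.0, -0.3, 0.1]
finger_gap: 0.0001
t 26.03 p [ 0.6322 -0.0795  0.0041] jig 0.1203 0.1422 yawy -33.47 z [-0.39  -0.591 -0.706] q [ 0.05  1.04  0.57  1.63 -0.61  2.37] F [-0.  -0.3  0.1] gap 0.0001
tool delta cm [-0.22 -0.03  0.1 ]
```

View pics/s17c.png

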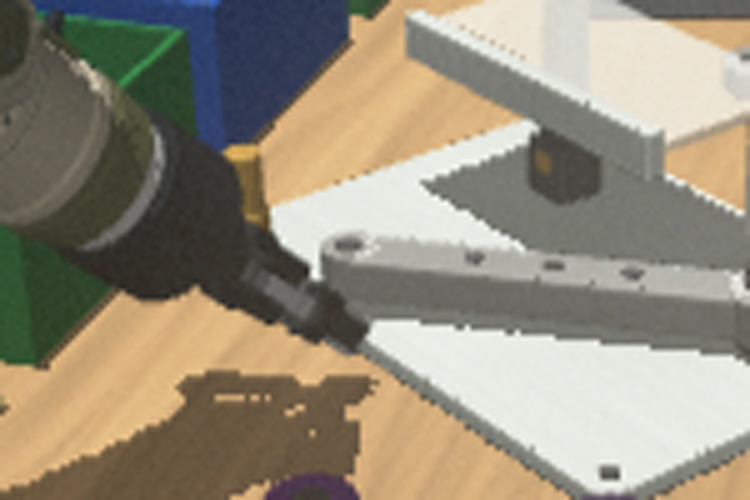

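```bash

python3 -m pendant '-0.6 0 0.6 0 0 0 1;-0.6 0 0.6 0 0 0 1;-0.6 0 0.5 0 0 0 1;-0.3 0 0.3 0 0 0 1;-0.2 0.1 0.2 0 0 0 1'
python3 -m pendant '-0.2 0.2 0.2 0 0 0 1;-0.28 0.32 0.28 0 0 0 1;-0.28 0.32 0.28 0 0 0 1;-0.28 0.32 0.28 0 0 0 1;-0.28 0.32 0.28 0 0 0 1'
python3 -c "
from h import *
go()
"
```

```text
time: 26.5
position: [0.6157, -0.1073, 0.0059]
ee_rot: [0.182, 0.814, 0.437, -0.337]
wrist_force: [-0.2, 0.9, -0.5]
finger_gap: 0.0001
time: 26.92
position: [0.6183, -0.1306, 0.0056]
ee_rot: [0.182, 0.814, 0.437, -0.337]
wrist_force: [0.5, 4.5, 1.4]
finger_gap: -0.0002
t 26.92 p [ 0.6183 -0.1306  0.0056] jig 0.1371 0.092 yawy -33.48 z [-0.389 -0.59  -0.707] q [-0.02  0.98  0.45  1.53 -0.64  2.3 ] F [0.5 4.5 1.4] gap -0.0002
```

```bash

python3 -m pendant '-0.29 0.29 0.3 0 0 0 1;-0.3 0.28 0.3 0 0 0 1;-0.3 0.27 0.3 0 0 0 1;-0.31 0.26 0.31 0 0 0 1;-0.31 0.25 0.31 0 0 0 1'
python3 -m pendant '-0.32 0.23 0.32 0 0 0 1;-0.32 0.22 0.32 0 0 0 1;-0.33 0.2 0.33 0 0 0 1;-0.33 0.19 0.33 0 0 0 1;-0.33 0.18 0.33 0 0 0 1'
python3 -c "
from h import *
go()
snap('side','s18');snap('top','t18')
i=cv2.imread('pics/s18.png');cv2.imwrite('pics/s18c.png',cv2.resize(i[130:320,200:430],None,fx=3.4,fy=3.4,interpolation=cv2.INTER_CUBIC))
i=cv2.imread('pics/t18.png');cv2.imwrite('pics/t18c.png',cv2.resize(i[120:290,280:480],None,fx=3.5,fy=3.5))
"
```

```text
time: 27.33
position: [0.6179, -0.1566, 0.0057]
ee_rot: [0.182, 0.814, 0.437, -0.337]
wrist_force: [2.1, 4.5, 0.7]
finger_gap: 0.0002
time: 27.75
position: [0.614, -0.1816, 0.0057]
ee_rot: [0.182, 0.814, 0.437, -0.336]
wrist_force: [3.6, 4.2, 0.1]
finger_gap: 0.0001
t 27.75 p [ 0.614  -0.1816  0.0057] jig 0.1618 0.0472 yawy -33.5 z [-0.388 -0.591 -0.707] q [-0.09  0.95  0.39  1.46 -0.67  2.22] F [3.6 4.2 0.1] gap 0.0001
```

View pics/s18c.png

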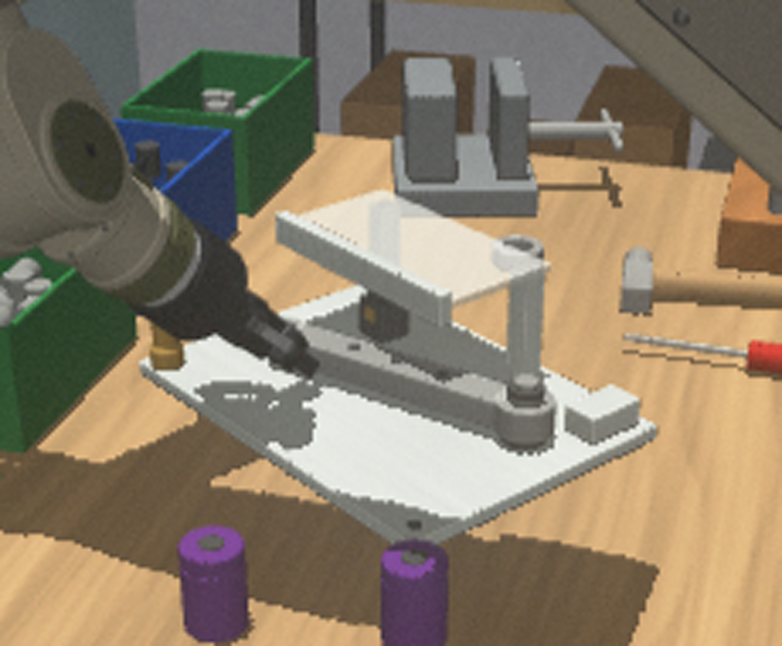

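View pics/t18c.png

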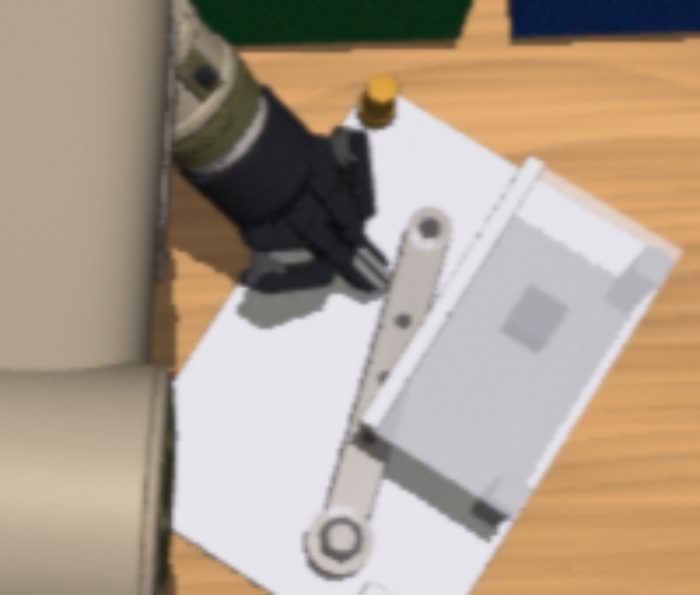

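```bash

python3 -c "
from h import *
c=cloud('top',np.load('t18.npy'))
s=c[150:185,375:390]
for v in range(154,186,4):print(v,[tuple((c[v,u]*1000).astype(int).tolist()) for u in range(374,390,3)])
P=atz('top',280+428/3.5,120+227/3.5,.044);q=P[:2]-PIN;print('bar',np.arctan2(q@YJ,q@XJ),np.linalg.norm(q))
"
```

```text
154 [(249, 158, 0), (252, 152, 0), (252, 145, 12), (252, 138, 22), (254, 131, 30), (257, 125, 30)]
158 [(210, 143, 94), (212, 136, 99), (216, 131, 100), (219, 125, 101), (251, 127, 13), (255, 122, 10)]
162 [(197, 136, 111), (205, 132, 99), (208, 126, 100), (213, 121, 95), (242, 122, 12), (246, 116, 13)]
166 [(192, 132, 103), (198, 127, 93), (203, 122, 91), (206, 116, 92), (235, 118, 8), (238, 111, 11)]
170 [(185, 127, 101), (195, 124, 79), (197, 118, 85), (200, 112, 86), (226, 112, 12), (229, 106, 13)]
174 [(176, 122, 104), (190, 120, 68), (194, 114, 66), (193, 107, 83), (199, 102, 74), (221, 101, 12)]
178 [(169, 118, 100), (174, 113, 96), (186, 109, 68), (187, 103, 77), (190, 97, 77), (214, 96, 9)]
182 [(2039, 12339, 9000), (168, 108, 89), (176, 104, 75), (181, 99, 70), (201, 97, 11), (206, 91, 7)]
bar 0.28230045505697543 0.21485716907931782
```

```bash

python3 -m pendant '-0.33 0.12 0.33 0 0 0 1;-0.33 0.12 0.33 0 0 0 1;-0.33 0.1 0.33 0 0 0 1;-0.3 0.08 0.3 0 0 0 1;-0.3 0.05 0.3 0 0 0 1'
python3 -m pendant '-0.25 0.05 0.25 0 0 0 1;-0.2 0.05 0.2 0 0 0 1;-0.2 0 0.2 0 0 0 1;-0.15 0 0.15 0 0 0 1;-0.15 0 0.15 0 0 0 1'
python3 -c "
from h import *
go()
snap('side','s19');snap('top','t19')
i=cv2.imread('pics/s19.png');cv2.imwrite('pics/s19c.png',cv2.resize(i[130:320,200:430],None,fx=3.4,fy=3.4,interpolation=cv2.INTER_CUBIC))
i=cv2.imread('pics/t19.png');cv2.imwrite('pics/t19c.png',cv2.resize(i[120:290,280:480],None,fx=3.5,fy=3.5))
"
```

```text
time: 28.27
position: [0.606, -0.2027, 0.006]
ee_rot: [0.183, 0.814, 0.437, -0.336]
wrist_force: [5.3, 2.5, 0.4]
finger_gap: 0.0
time: 28.68
position: [0.5995, -0.2145, 0.0061]
ee_rot: [0.183, 0.814, 0.437, -0.336]
wrist_force: [4.9, 3.1, -0.1]
finger_gap: 0.0005
t 28.68 p [ 0.5995 -0.2145  0.0061] jig 0.168 0.0118 yawy -33.48 z [-0.387 -0.591 -0.707] q [-0.14  0.91  0.31  1.38 -0.69  2.17] F [ 4.9  3.1 -0.1] gap 0.0005
```

View pics/s19c.png

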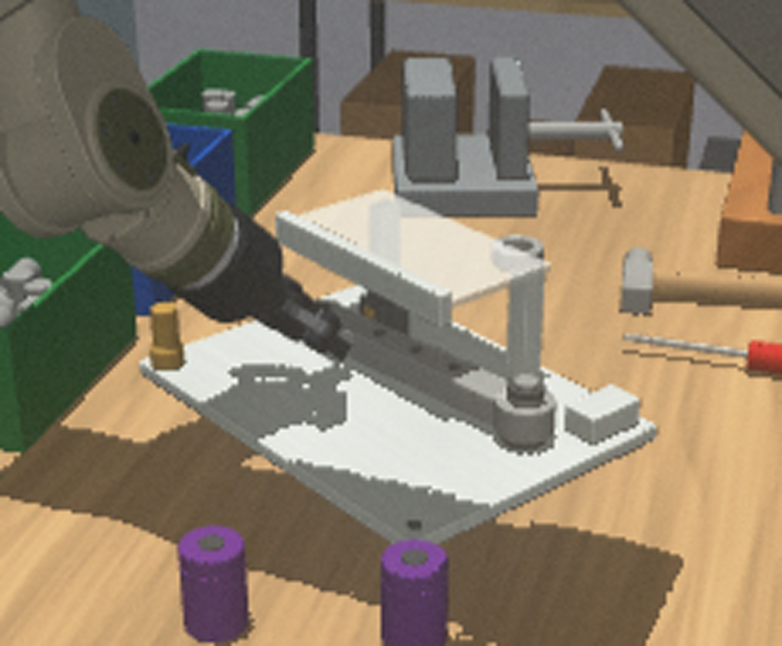

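View pics/t19c.png

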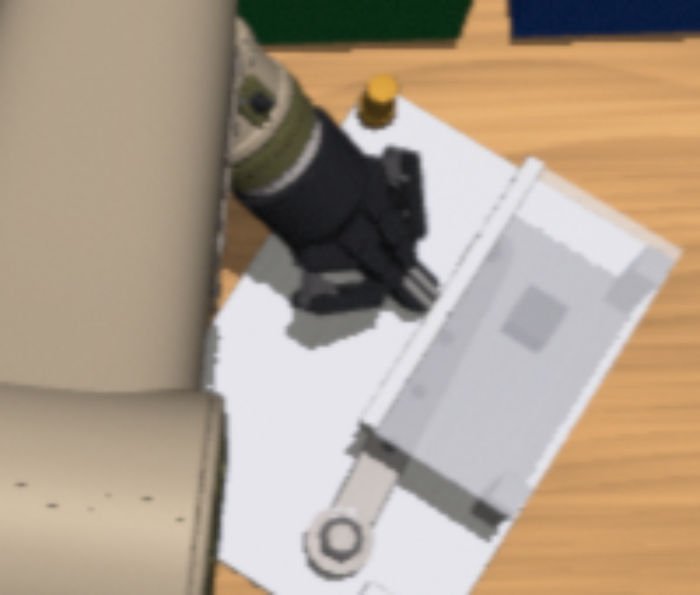

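```bash

python3 -m pendant '-0.12 0 0.12 0 0 0 1;-0.12 0 0.12 0 0 0 1;-0.12 0 0.12 0 0 0 1;-0.1 0 0.1 0 0 0 1;-0.1 0 0.1 0 0 0 1'
python3 -c "
from h import *
go()"
```

```text
time: 29.2
position: [0.5952, -0.2211, 0.0061]
ee_rot: [0.183, 0.814, 0.437, -0.336]
wrist_force: [5.3, 2.9, -0.0]
finger_gap: 0.0002
t 29.2 p [ 0.5952 -0.2211  0.0061] jig 0.1681 0.0039 yawy -33.47 z [-0.387 -0.592 -0.707] q [-0.15  0.9   0.29  1.36 -0.7   2.16] F [ 5.3  2.9 -0. ] gap 0.0002
```

```bash

python3 -m pendant '-0.08 0 0.08 0 0 0 1;-0.08 0 0.08 0 0 0 1;-0.08 0 0.08 0 0 0 1;0 0 0 0 0 0 1'
python3 -m pendant '-0.08 0 0.08 0 0 0 1;-0.08 0 0.08 0 0 0 1;0 0 0 0 0 0 1'
python3 -c "
from h import *
go()"
```

```text
time: 29.53
position: [0.5932, -0.224, 0.0061]
ee_rot: [0.183, 0.814, 0.437, -0.336]
wrist_force: [5.2, 1.5, -0.0]
finger_gap: -0.0
time: 29.78
position: [0.592, -0.2259, 0.0061]
ee_rot: [0.183, 0.814, 0.437, -0.336]
wrist_force: [5.3, 1.7, 0.2]
finger_gap: 0.0001
t 29.78 p [ 0.592  -0.2259  0.0061] jig 0.1682 -0.0019 yawy -33.49 z [-0.387 -0.592 -0.707] q [-0.15  0.89  0.28  1.35 -0.7   2.15] F [5.3 1.7 0.2] gap 0.0001
```

```bash

python3 -m pendant '-0.08 0 0.08 0 0 0 1;-0.08 0 0.08 0 0 0 1;0 0 0 0 0 0 1'
python3 -c "
from h import *
go();snap('side','s20');snap('top','t20')
i=cv2.imread('pics/s20.png');cv2.imwrite('pics/s20c.png',cv2.resize(i[180:280,270:400],None,fx=6,fy=6,interpolation=cv2.INTER_CUBIC))
"
```

```text
time: 30.03
position: [0.5917, -0.2266, 0.0061]
ee_rot: [0.183, 0.815, 0.437, -0.335]
wrist_force: [6.8, 6.5, 0.9]
finger_gap: -0.0002
t 30.03 p [ 0.5917 -0.2266  0.0061] jig 0.1682 -0.0026 yawy -33.46 z [-0.386 -0.591 -0.709] q [-0.15  0.89  0.27  1.35 -0.7   2.15] F [6.8 6.5 0.9] gap -0.0002
```

View pics/s20c.png

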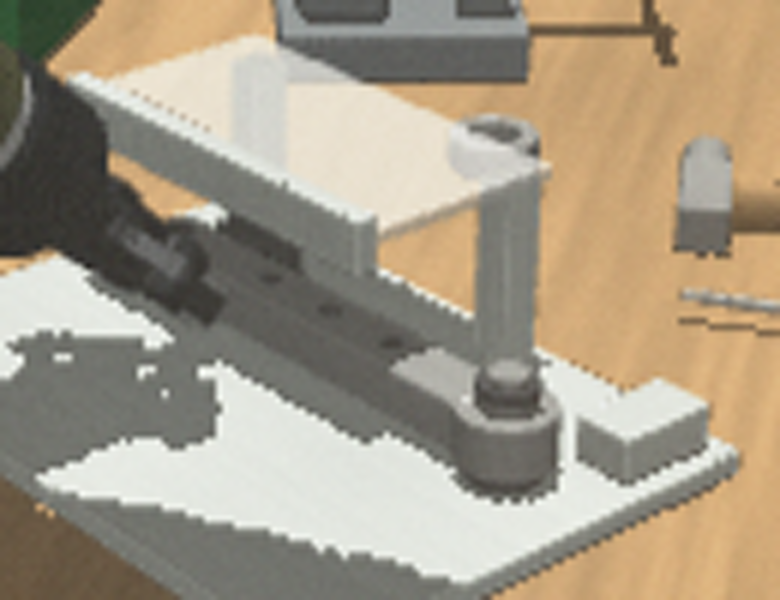

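Force rises while the position stays put, so the bar seems to be at the stop. I'll press a little more to confirm.

```bash

python3 -m pendant '-0.06 0 0.06 0 0 0 1;-0.06 0 0.06 0 0 0 1;0 0 0 0 0 0 1;0 0 0 0 0 0 1'
python3 -c "
from h import *
go()"
```

```text
time: 30.47
position: [0.5917, -0.2267, 0.006]
ee_rot: [0.183, 0.815, 0.437, -0.334]
wrist_force: [10.0, 12.5, 2.8]
finger_gap: 0.0001
t 30.47 p [ 0.5917 -0.2267  0.006 ] jig 0.1683 -0.0027 yawy -33.41 z [-0.384 -0.59  -0.71 ] q [-0.16  0.88  0.27  1.34 -0.7   2.14] F [10.  12.5  2.8] gap 0.0001
```

```bash

python3 -m pendant '0.1 0 -0.1 0 0 0 1;0.3 0 -0.3 0 0 0 1;0.7 0 -0.7 0 0 0 1;1 0 -1.5 0 0 0 1;1 0 -2.5 0 0 0 1'
python3 -m pendant '0 0 -3 0 0 0 1;0 0 -3 0 0 0 1;0 0 -2 0 0 0 1;0 0 0 0 0 0 1'
python3 -c "
from h import *
go();snap('side','s21');snap('top','t21')
i=cv2.imread('pics/s21.png');cv2.imwrite('pics/s21c.png',cv2.resize(i[130:290,230:400],None,fx=4.5,fy=3.7,interpolation=cv2.INTER_CUBIC))
i=cv2.imread('pics/t21.png');cv2.imwrite('pics/t21c.png',cv2.resize(i[120:320,290:490],None,fx=3,fy=3,interpolation=cv2.INTER_CUBIC))
"
```

```text
time: 30.88
position: [0.6178, -0.1817, 0.0187]
ee_rot: [0.18, 0.814, 0.436, -0.34]
wrist_force: [1.2, -0.4, -0.5]
finger_gap: 0.0
time: 31.22
position: [0.6536, -0.1313, 0.0792]
ee_rot: [0.183, 0.814, 0.438, -0.336]
wrist_force: [0.3, 0.3, 0.5]
finger_gap: -0.0002
t 31.22 p [ 0.6536 -0.1313  0.0792] jig 0.1668 0.111 yawy -33.33 z [-0.386 -0.592 -0.707] q [-0.02  1.01  0.7   1.75 -0.64  2.3 ] F [0.3 0.3 0.5] gap -0.0002
```

View pics/s21c.png

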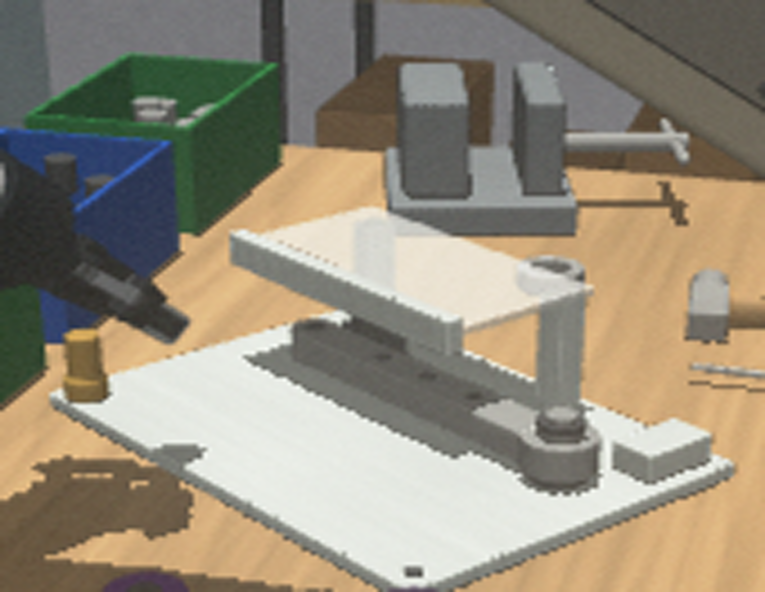

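View pics/t21c.png

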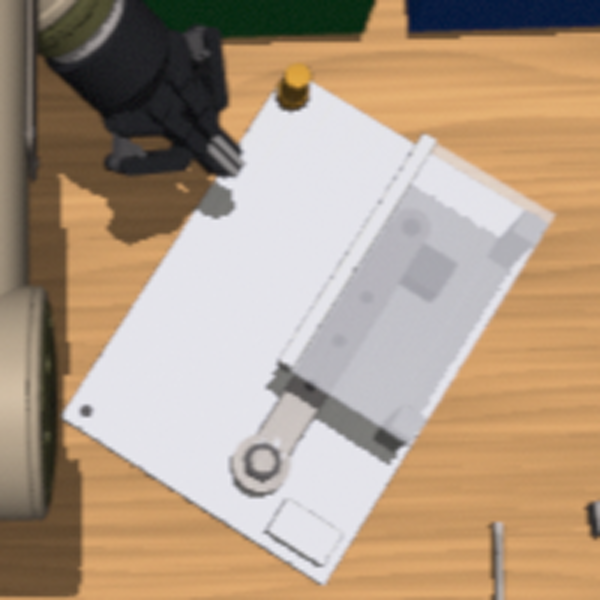

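View pics/t21.png

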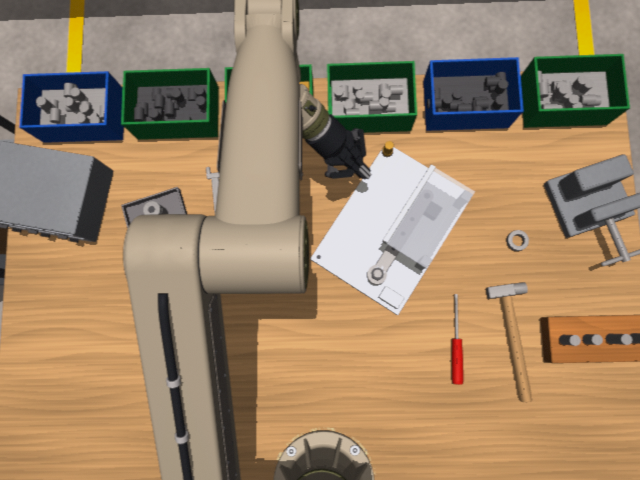

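View pics/s21.png

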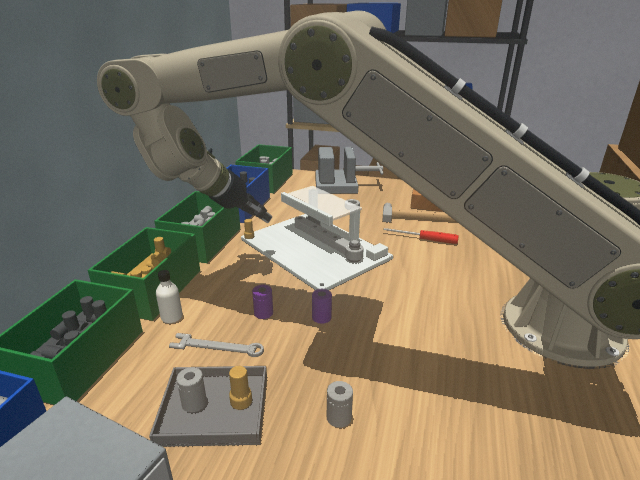

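```bash

python3 -c "
from h import *
P=atz('top',290+412/3,120+226/3,.044);q=P[:2]-PIN;print('bar',np.arctan2(q@YJ,q@XJ),np.linalg.norm(q))
p=np.load('s21.npy');c=cloud('side',p)
m=(c[...,0]>.04)&(c[...,0]<.2)&(abs(c[...,2]-.032)<.008)&(c[...,1]>0)&(c[...,1]<.03)
A=c[m];print(m.sum(),np.polyfit(A[:,0],A[:,1],1),np.median(A[:,1]))
print(get_obs()['wrist_force'],px('top',[*j2w(.265,.133),.062]))
"
```

```text
bar -0.006918089414876385 0.21555688551743046
213 [-0.00891085  0.01568644] 0.014746869599584468
[-0.02350383 -0.64619206 -0.61903334] [389.15414436 145.40248106]
```

The bar's pushed side measures jig y ≈0.015 and its angle 0 to within about 0.01 rad. It gave no further under 16 N, and the plug is where it was. Handing in.

```bash
python3 -c "
from station import hand_in;print(hand_in())"
```

```text
the job is handed in; nothing more can be done
None
```

The job is done and handed in at about 31 s. Both parts stand upright in the grey tray, and the bar lies against the stop under the guard.

**What I did:** I placed the piston first, then the coupling. I then pushed the bar round at roughly 0.4 rad/s, slowing to about 0.1 rad/s and less near home, with shut fingers. For the last part the tool leaned 45° to pass under the rail.

**Last checks:**
- The final side picture shows both parts upright in the tray.
- The bar's angle measures −0.007 to −0.009 rad, which is 0 within my error. Its pushed side is at jig y ≈15 mm, as it should be at home.
- At the stop the push rose from about 5 N to 16 N with no further movement.
- The tool is clear with no load on it, the plug has not moved, and I saw nothing else displaced.

**What went wrong or disagreed:**
- The real fingertips sit about 31–34 mm behind the reported TCP along the tool axis. My first grasp therefore closed on top of the piston and pressed it with about 30 N. The piston stayed standing and in place, and I corrected for the offset from then on.
- Early on, one turn ran the last joint up to the end of its range (3.14 read), and it stopped there. I moved away at once and saw no fault.

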